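# Check the press blocks on the indexing gauge

## Task

Check the thickness of all the press blocks on the rotary gauge, one at a time from the thinnest to the thickest. Each lies flat on a black pad of its own: pull the red plunger, turn the table to the hole that brings that pad under the gauge, let the pin snap fully home, and only then press the yellow cap gently down so that the foot rests on the block for half a second, and let it rise. Finish with the table back in its red home hole, the pin fully home, the gauge up and every checked block lying flat on the white board, clear of its edges, and leave the other things on the bench where they are.

Things in the scene. Friction and masses are not known exactly. Their poses are not given: they have to be found in the camera images.
- block_thin: a dark brown wooden press block, 44 x 36 x 16 mm (its own x, y, z); origin at the centre of its underside, z up; may be absent
- block_middle: a red-painted wooden press block, 44 x 36 x 22 mm (its own x, y, z); origin at the centre of its underside, z up; may be absent
- block_thick: a green-painted wooden press block, 44 x 36 x 28 mm (its own x, y, z); origin at the centre of its underside, z up; may be absent
- fixture: checking fixture fixed to the bench: round blue base, 344 mm across, 25 mm high, under an aluminium turntable disc, 250 mm across, top face 45 mm above the bench. Origin on the turntable's axis at bench height; x from the axis towards the gauge column, z up. Grey gauge arm (30 mm wide, z 86 to 100 mm) from the foot to the column at x = 205 mm, whose black readout reaches z = 131 mm
- turntable (a joint): turn of the disc in rad, counter-clockwise from above positive: 0 at home (pin in hole0), then 1.047, 2.094, 3.142 with the pin in hole1, 2, 3. Stops just beyond home and hole3. With the pin pulled it turns freely (under 0.5 N at the knob); with the pin in a hole it is locked (about 1 degree of play)
- plunger (a joint): lift of the index pin in m: 0 fully home in a hole, about 0.012 when its tip rides on the rim between holes, 0.020 at the stop; it clears the rim above 0.013. A spring pulls it down with 4.4 N at home to 8.4 N at the stop; its rounded tip finds a hole if let go within about 2 mm of it
- knob_top (a point): centre of the top of the red plunger knob, an upright cylinder 24 mm across; with the pin home it spans 60 to 90 mm above the bench, over a fixed sleeve that ends at 58 mm. It rides round on an ear of the disc, 150 mm from the axis, and spins freely about its own upright axis, so it can be held at one heading while it is pulled up and swung round
- board: white plastic board for checked blocks, fixed on the bench, 200 x 130 x 12 mm (its own x, y, z); origin at the centre of its underside
- hole0 (a point): mouth of index hole 0 in the base rim (red collar, the home hole), 150 mm from the axis at 90 degrees counter-clockwise from the fixture's x, 25 mm above the bench; with the pin in it the gauge stands over bare disc
- hole1 (a point): mouth of index hole 1 in the base rim (brass collar), 150 mm from the axis at 150 degrees counter-clockwise from the fixture's x, 25 mm above the bench; with the pin in it pad1 is under the gauge foot
- hole2 (a point): mouth of index hole 2 in the base rim (brass collar), 150 mm from the axis at 210 degrees counter-clockwise from the fixture's x, 25 mm above the bench; with the pin in it pad2 is under the gauge foot
- hole3 (a point): mouth of index hole 3 in the base rim (brass collar), 150 mm from the axis at 270 degrees counter-clockwise from the fixture's x, 25 mm above the bench; with the pin in it pad3 is under the gauge foot
- pad1 (a point): centre of black flat marking 1 on the disc (52 mm along the radius by 44 mm, flush), 75 mm from the axis, turning with the disc: with the table home it lies 60 degrees clockwise from the fixture's x; any block may lie on any pad
- pad2 (a point): centre of black flat marking 2 on the disc (52 mm along the radius by 44 mm, flush), 75 mm from the axis, turning with the disc: with the table home it lies 120 degrees clockwise from the fixture's x; any block may lie on any pad
- pad3 (a point): centre of black flat marking 3 on the disc (52 mm along the radius by 44 mm, flush), 75 mm from the axis, turning with the disc: with the table home it lies 180 degrees clockwise from the fixture's x; any block may lie on any pad
- gauge (a joint): how far the gauge foot has been lowered, in m: 0 fully up (36 mm above the disc; a return spring of about 1 to 3 N brings it back up by itself), 0.026 at most. On a block it reads 0.036 minus the block's thickness
- foot: brass foot of the gauge, 16 mm across; origin at the centre of its underside, 75 mm from the axis towards the column
- cap_top (a point): centre of the top of the yellow thumb cap, 26 mm across, 142 mm above the bench at rest, straight above the foot. Pressed down it carries the foot along; once the foot rests on a block the cap yields up to 8 mm more on a cushion spring, the foot then bearing with about 1 to 6 N. Pressing past the cushion's end is hard on the block
- cup: white cup, 76 mm across, 80 mm high, bystander; origin at the centre of its underside, as for all bystanders
- jar: amber jar, 64 mm across, 90 mm high, bystander
- bowl: blue bowl, 140 mm across, 50 mm high, bystander
- weight: brass weight, 50 mm across, 35 mm high, bystander
- mallet: hammer lying on the bench, bystander
- brush: brush lying on the bench, bystander
Not all that is in view belongs to the job. Several things look just like the block_thin: the one meant starts farthest to the robot's right.

How it is judged:
By the outcome, as a careful person would: the job done as asked, in the order asked, and still so for the second after the job is handed in, with the robot touching nothing.
Of block_thin, block_middle, block_thick only 2 to 3 are there at a start; the rules pass over those that are not, and their reading is None.
At some moment in a run one of block_thin, block_middle, block_thick may be knocked a few centimetres aside while the robot is not near it.
It also fails if it takes over 210 s, if anything falls off the work surface, if the arm or the gripper's body presses on something with over 40 N, if the wrist force passes 120 N, or if a joint passes its speed limit or range.

## Robot

A 6-joint arm with a two-finger parallel gripper is mounted at the origin on the work surface. World frame = base frame: x ahead of the robot, y to its left, z up, the work surface at z = 0. Lengths are in m, angles in degrees, forces in N, time in s.
With the tool pointing down it reaches from about 0.35 to 0.875 m from the base axis. Payload 4.2 kg.
Tool frame: the origin (TCP) lies between the finger pads; the fingertips stand 19 mm ahead of it and the grasp point (between the pads) is the TCP; z points along the fingers, y is the line along which they close (so a half turn about z gives the same grasp; the last joint's range is limited). The gripper opens to 87 mm and grips with 3 to 60 N. Pads are 19 mm wide; open, the fingers measure 117 mm over their backs; the gripper's body (75 mm by 190 mm) begins 51 mm behind the grasp point.
Start: joints at [80.535, 22.042, 0.453, 0, -68.411, -14.817], TCP at [0.257, 0.57, 0.22] pointing down, gripper open.
Joint ranges: [-179.83, 179.83], [-69.29, 118.12], [-61.27, 80.66], [-181.25, 117.63], [-171.15, -9.14], [-177.46, 177.46]. Speed limits (degrees/s): [159.86, 159.86, 180, 180, 180, 180].

## Interface

Orientations are given as a 3x3 rotation matrix whose columns are the frame's x, y, z axes.
In Python, from station import r gives the robot as it stands.
- The arm moves only by the tool drive_tool, never from a script. Its argument "steps" is one flat list of numbers, 7 for each row, row after row: the turn, a rotation vector about the tool's x, y, z in rad, then the shift along the tool's x, y, z in m, then the opening, from 0 (shut) to 1 (fully open). A call has 1 to 10 rows; each row shifts and turns the commanded pose from where the row before left it, along the tool's axes as they then stand; what a row does not reach is not made up. A row lasts 1/12 s, in which the tool goes at most 41.7 mm and 7.16 degrees, less where a joint would pass 70% of its speed; a pose out of reach is approached as far as the arm can. A call is refused whole if a number of a shift passes 0.0417 or a number of a turn 0.125, either way. A call with a gripper value outside its range is refused whole. The fingers move at their own pace and stop on an object; the grip force is fixed at half the most. Time passes only in rows, so rows that do not move let the fingers close. It gives the time, the measured TCP pose, the force, the opening and the grip force at its end, in the units of the state.
- r.sense(): the state, without advancing time (a new reading comes with each control period).
- r.capture(name): name is "side" or "top" or "wrist"; returns the picture (400x640x3 uint8, blue, green, red); there is no depth.
- r.camera_params(name): a dict with "camera_matrix" (3x3 intrinsics, pixels), "k1" (the pictures are not rectified: a ray, as slopes to the right and down, at radius r is drawn at 1 + k1 r^2 times it, then the intrinsics apply), "extrinsics" (4x4, takes a point from world to camera coordinates). Camera axes: x right, y down, z forward; pixel columns grow to the right and rows downward; lengths in m; the calibration is good to about 2 mm. A picture is of the moment at which its call begins: read the wrist's pose just before it. camera_params takes no time and is no camera call; for the wrist camera it gives the pose at the moment of the call.
- r.finish_job(): hands the job in; it is judged then, once.
The state is a dict: "time_s": time; "joints": joint angles; "joint_velocities": joint speeds; "effort": joint torques, N m; "tcp_pos": TCP position; "ee_rot": TCP orientation; "wrist_force": force on the tool from outside, world axes, zero at the start; "moment": the same for the moment, N m; "gripper_width": opening from 0.0 (shut) to 1.0 (fully open); "gripper_force": force on a finger pad.
Only numpy, scipy, OpenCV 4.12 (cv2) and the standard library are available. Lean on these libraries where they do the work, as an engineer would, in place of code of your own. Each camera call takes 0.05 s, during which the arm holds its last target. There are 200 camera calls.

## Working session

There is one attempt and no reset: what is moved stays moved. The work goes in short steps, Python scripts to look and compute and a tool call to move; the robot and the scene stay as the last step left them, time stands still between calls to the robot, and variables do not carry over. Pictures are saved under pics/ and viewed, at most 14 in all, crops included, and the job is handed in when it is done.

Besides the shell and the picture viewer there is one more tool, called after "Emit:" by a JSON object that holds its "op" and its "data", one argument or row to a line. drive_tool: Moves the arm, as the interface text tells. Its arguments: {"type":"object","properties":{"steps":{"type":"array"}},"required":["steps"]}

```bash
ls; mkdir -p pics; python3 - <<'E'
from station import r
import cv2
s=r.sense();print({k:(v if not hasattr(v,'round') else v) for k,v in s.items()})
for n in('top','side'):
    cv2.imwrite(f'pics/{n}0.png',r.capture(n));p=r.camera_params(n);print(n,p)
E
```

```text
pics
{'time_s': 0.0, 'joints': array([ 8.05351782e+01,  2.20918048e+01,  3.78575328e-01, -3.09054719e-02,
       -6.84110222e+01, -1.48165741e+01]), 'joint_velocities': array([ 0.01765521, -0.03230666, -0.08317969,  0.0348199 ,  0.0043676 ,
        0.05304   ]), 'effort': array([ 1.30728495e-03, -3.90673542e+01,  1.87400401e+01,  4.21984613e+00,
        1.09819390e-02, -1.86193815e-04]), 'tcp_pos': array([0.25673295, 0.56915479, 0.21893543]), 'ee_rot': array([[ 9.11455022e-01, -4.11398856e-01, -8.51334637e-04],
       [-4.11399731e-01, -9.11452704e-01, -2.05655173e-03],
       [ 7.01117726e-05,  2.22469324e-03, -9.99997523e-01]]), 'wrist_force': array([ 0.38748229, -0.19531974,  0.1657602 ]), 'moment': array([ 0.02184271,  0.03123072, -0.01975758]), 'gripper_force': 0.0, 'gripper_width': 1.0012540229247455}
top {'camera_matrix': array([[396.32198358,   0.        , 323.14891279],
       [  0.        , 396.32198358, 201.28940023],
       [  0.        ,   0.        ,   1.        ]]), 'k1': -0.08377712737311373, 'extrinsics': array([[-0.00162544, -0.99950858,  0.03130417,  0.01918274],
       [-0.99264976, -0.00217548, -0.121003  ,  0.49741806],
       [ 0.12101164, -0.03127076, -0.99215842,  1.2562197 ],
       [ 0.        ,  0.        ,  0.        ,  1.        ]])}
side {'camera_matrix': array([[376.50247021,   0.        , 315.44139687],
       [  0.        , 376.50247021, 199.20000931],
       [  0.        ,   0.        ,   1.        ]]), 'k1': -0.01627670832284625, 'extrinsics': array([[-0.99368248, -0.1119706 ,  0.00759738,  0.48207845],
       [-0.06855561,  0.55201077, -0.83101398,  0.11271473],
       [ 0.0888553 , -0.82628488, -0.55619964,  1.32547467],
       [ 0.        ,  0.        ,  0.        ,  1.        ]])}
```

View pics/top0.png

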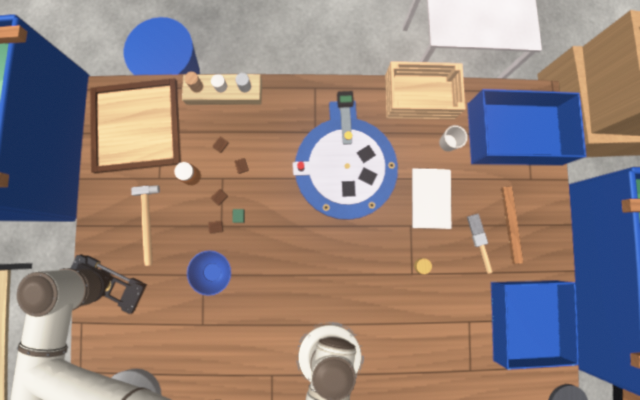

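View pics/side0.png

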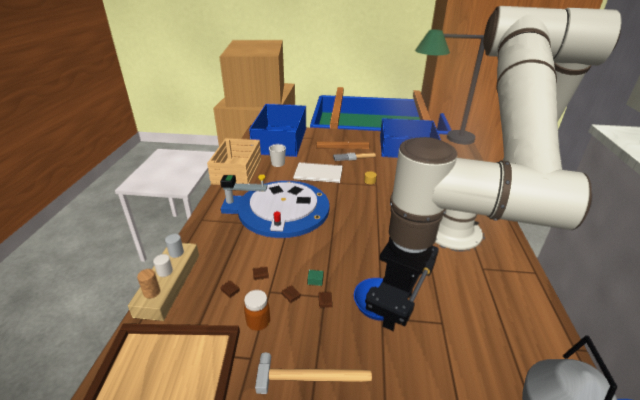

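The top view shows the fixture axis near (347,166), with its column towards +x, the knob at (300,167) and all three pads empty. The white board is at (432,198) and one green block is at (238,215). No red block is visible.

Four brown look-alikes sit at (220,145), (242,165), (220,197) and (216,227). Image right is the robot's right, so the one at (242,165) should be block_thin. I'll confirm that in a crop.

```bash
cat > h.py <<'E'
import numpy as np, cv2
from station import r
def ray(n,px,P=None):
    P=P or r.camera_params(n);K=P['camera_matrix'];E=np.array(P['extrinsics'])
    d=cv2.undistortPoints(np.float64(px).reshape(-1,1,2),K,np.array([P['k1'],0,0,0,0.])).reshape(-1,2)
    R,t=E[:3,:3],E[:3,3]
    return -R.T@t, np.c_[d,np.ones(len(d))]@R
def plane(n,px,z,P=None):
    c,d=ray(n,px,P); return c+d*((z-c[2])/d[:,2])[:,None]
def proj(n,X,P=None):
    P=P or r.camera_params(n);E=np.array(P['extrinsics'])
    return cv2.projectPoints(np.float64(X).reshape(-1,1,3),cv2.Rodrigues(E[:3,:3])[0],E[:3,3],P['camera_matrix'],np.array([P['k1'],0,0,0,0.]))[0].reshape(-1,2)
def blobs(m,a0,a1):
    cs,_=cv2.findContours(m.astype(np.uint8),cv2.RETR_EXTERNAL,cv2.CHAIN_APPROX_NONE)
    return [c for c in cs if a0<=cv2.contourArea(c)<=a1]
def centre(c):
    M=cv2.moments(c);return M['m10']/M['m00'],M['m01']/M['m00']
def pose():
    s=r.sense();R=s['ee_rot'];print('t',round(s['time_s'],2),'tcp',s['tcp_pos'].round(4),'yawx',np.degrees(np.arctan2(R[1,0],R[0,0])).round(2),'tilt',R[:2,2].round(4),'w',round(s['gripper_width'],3),'F',s['wrist_force'].round(1));return s
E
python3 - <<'E'
from h import *
im=cv2.imread('pics/top0.png');hsv=cv2.cvtColor(im,cv2.COLOR_BGR2HSV)
H,S,V=cv2.split(hsv)
def show(nm,m,z,a0,a1,x0=100,x1=480,y0=80,y1=290):
    k=np.zeros_like(m);k[y0:y1,x0:x1]=m[y0:y1,x0:x1]
    for c in blobs(k,a0,a1):
        p=centre(c);w=plane('top',c[:,0,:].astype(float),z)[:,:2]
        q=cv2.minAreaRect((w*1000).astype(np.float32))
        print(nm,np.round(p,1),plane('top',[p],z)[0].round(4),np.round(q[1],0),round(q[2]))
show('brown',(V<95)&(S>90)&((H<15)|(H>170)),.016,60,400,190,262,125,245)
show('green',(H>45)&(H<90)&(S>70),.028,60,400,190,262)
show('white',(V>200)&(S<40),.012,1000,4000,400,470)
show('disc',(V>200)&(S<40),.045,2000,9000,290,400)
show('base',(H>100)&(H<125)&(S>120),.025,1500,20000,280,405)
show('knob',((H<8)|(H>172))&(S>150)&(V>130),.09,10,400,285,315,150,185)
show('cap',(H>20)&(H<32)&(S>130)&(V>150),.142,10,400,335,360,120,145)
show('pad',(V<80)&(S<80),.045,60,400,335,385,140,200)
show('collar',(H>12)&(H<30)&(S>80)&(V>120),.025,6,60,300,405,150,220)
crop=cv2.resize(im[80:290,190:450],None,fx=3,fy=2.8,interpolation=cv2.INTER_CUBIC);cv2.imwrite('pics/crop0.png',crop)
E
```

```text
green [237.6 215.5] [0.4507 0.2954 0.028 ] [30. 23.] 1
white [431.2 198. ] [ 0.5114 -0.3429  0.012 ] [131. 200.] 88
disc [345.3 167.4] [ 0.6065 -0.0524  0.045 ] [248. 271.] 42
knob [300.3 165.3] [0.6032 0.0925 0.09  ] [19. 12.] 0
cap [347.9 135.4] [ 0.6855 -0.0528  0.142 ] [12. 16.] 89
pad [348.  188.7] [ 0.5366 -0.0606  0.045 ] [36. 29.] 0
pad [367.5 176.2] [ 0.5779 -0.1246  0.045 ] [36. 28.] 63
pad [366.  153.3] [ 0.654  -0.1208  0.045 ] [29. 36.] 33
collar [325.9 207.1] [0.4788 0.0104 0.025 ] [14. 12.] 45
collar [371.4 204.9] [ 0.4864 -0.1389  0.025 ] [10. 13.] 89
collar [346.6 165.5] [ 0.6173 -0.0587  0.025 ] [10. 10.] 89
collar [391.3 164.9] [ 0.6203 -0.2076  0.025 ] [14. 12.] 44
```

View pics/crop0.png

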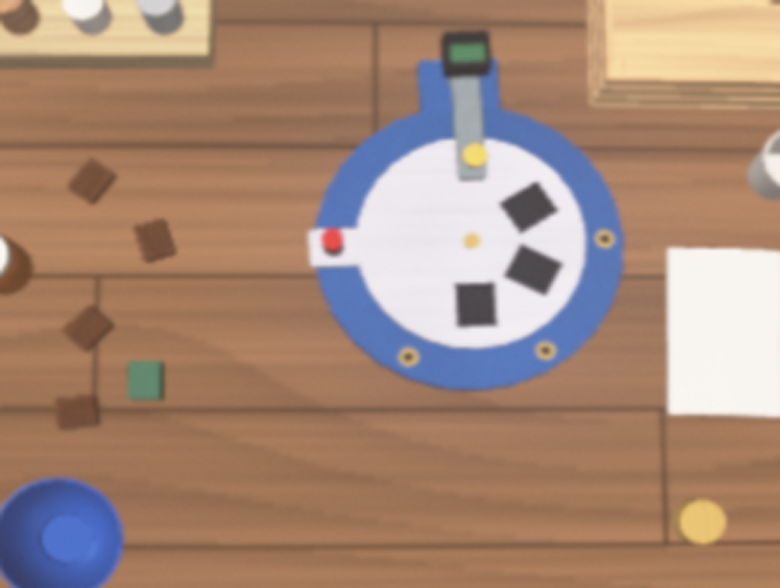

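The crop confirms it: the brown piece at crop (155,240), full image (242,166), is the rightmost of the four, so it is block_thin. The green block at (238,215) is block_thick, and block_middle is absent. The fixture is at (0.612,-0.058) with a yaw of about 2.9°, and the holes, cap and knob all agree with that. Next I move above the blocks.

Emit:
{"op": "drive_tool", "data": {
  "steps": [0,0,-0.106,0,0,-0.015,1,0,0,-0.106,0,0,-0.015,1,0,0,-0.106,0,0,-0.015,1,0,0,-0.106,0,0,-0.015,1]
}}

```text
time_s: 0.43
tcp_pos: [0.2569, 0.5694, 0.28]
ee_rot: [[1.0, 0.005, -0.001], [0.005, -1.0, -0.001], [-0.001, 0.001, -1.0]]
wrist_force: [0.8, -0.5, 0.3]
gripper_width: 1.003
gripper_force: 0.0
```

Emit:
{"op": "drive_tool", "data": {
  "steps": [0,0,0,0.025,0.028,0,1,0,0,0,0.025,0.028,0,1,0,0,0,0.025,0.028,0,1,0,0,0,0.025,0.028,0,1,0,0,0,0.025,0.028,0,1,0,0,0,0.025,0.028,0,1,0,0,0,0.025,0.028,0,1,0,0,0,0.025,0.028,0,1,0,0,0,0.025,0.028,0,1,0,0,0,0.025,0.028,0,1]
}}

```text
time_s: 1.27
tcp_pos: [0.5077, 0.2881, 0.2797]
ee_rot: [[1.0, 0.0, -0.001], [0.0, -1.0, -0.0], [-0.001, 0.0, -1.0]]
wrist_force: [0.2, 0.5, -0.7]
gripper_width: 1.001
gripper_force: 0.0
```

Emit:
{"op": "drive_tool", "data": {
  "steps": [0,0,0,0,0,0,1,0,0,0,0,0,0,1]
}}

```text
time_s: 1.43
tcp_pos: [0.5079, 0.2879, 0.2792]
ee_rot: [[1.0, -0.004, -0.001], [-0.004, -1.0, -0.001], [-0.001, 0.001, -1.0]]
wrist_force: [0.2, 0.2, -0.4]
gripper_width: 1.004
gripper_force: 0.0
```

```bash
python3 - <<'E'
from h import *
pose();P=r.camera_params('wrist');cv2.imwrite('pics/w1.png',r.capture('wrist'));import pickle;pickle.dump(P,open('w1.p','wb'))
E=P['extrinsics'];print(P['camera_matrix'][0,0],P['k1'],-E[:3,:3].T@E[:3,3],E[2,:3])
E
```

```text
t 1.43 tcp [0.5079 0.2879 0.2792] yawx -0.2 tilt [-0.0013 -0.0009] w 1.004 F [ 0.2  0.2 -0.4]
327.64946622476884 -0.009728695077383286 [0.591994   0.28610393 0.44357039] [-0.30353327  0.00119298 -0.95282009]
```

View pics/w1.png

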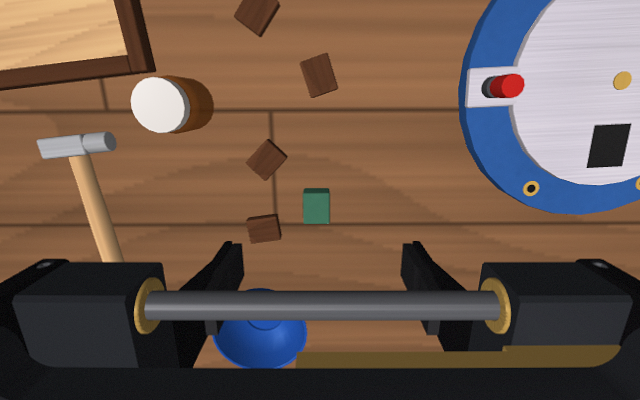

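The wrist view shows the thin block at (320,75), the green block at (316,206), the decoys at (258,14), (266,160) and (264,229), and the knob at (510,86).

```bash
python3 - <<'E'
from h import *
import pickle
P=pickle.load(open('w1.p','rb'));im=cv2.imread('pics/w1.png');hsv=cv2.cvtColor(im,cv2.COLOR_BGR2HSV);H,S,V=cv2.split(hsv)
print('brown',hsv[75,320],hsv[60,312],hsv[92,330],'wood',hsv[75,360],'green',hsv[206,316],hsv[190,316])
def m(nm,k,z,x0,x1,y0,y1):
    q=np.zeros_like(k);q[y0:y1,x0:x1]=k[y0:y1,x0:x1];q=cv2.morphologyEx(q.astype(np.uint8),cv2.MORPH_OPEN,np.ones((3,3)))
    for c in blobs(q,200,3000):
        w=plane('wrist',c[:,0,:].astype(float),z,P)[:,:2];R=cv2.minAreaRect((w*1000).astype(np.float32))
        b=cv2.boxPoints(R);print(nm,np.round(centre(c)),'c',np.round(R[0],1),np.round(R[1],1),round(R[2],1),b.round(0).tolist())
m('thin<',V<110,.016,290,350,40,110)
m('thintop',(V<110)&(V>75),.016,290,350,40,110)
g=(H>45)&(H<90)&(S>70)
m('g',g,.028,290,345,175,235);m('gtop',g&(V>95),.028,290,345,175,235)
for x in(300,305,310,320,330): print(V[:, x][40:110].tolist()) if x in(320,) else 0
print(V[180:232,316].tolist())
E
```

```text
brown [ 11 156  90] [ 11 150  90] [ 13 130 161] wood [ 13 133 150] green [ 76 106 115] [ 76 119  60]
thin< [319.  75.] c [619.6 289.8] [44.  35.3] 18.4 [[593.0, 300.0], [604.0, 266.0], [646.0, 280.0], [635.0, 314.0]]
thintop [318.  75.] c [620.2 289.9] [42.9 35.3] 18.1 [[594.0, 300.0], [605.0, 266.0], [646.0, 280.0], [635.0, 313.0]]
g [316. 206.] c [455.6 295.2] [47.9 33.4] 0.1 [[432.0, 312.0], [432.0, 278.0], [480.0, 279.0], [480.0, 312.0]]
gtop [316. 208.] c [452.8 295.2] [42.4 33.4] 0.1 [[432.0, 312.0], [432.0, 278.0], [474.0, 279.0], [474.0, 312.0]]
[153, 152, 152, 152, 154, 153, 151, 153, 151, 152, 151, 150, 149, 150, 120, 93, 93, 92, 91, 88, 88, 89, 87, 88, 88, 88, 88, 89, 90, 90, 91, 91, 92, 93, 89, 90, 91, 92, 91, 90, 92, 91, 91, 89, 88, 87, 86, 85, 84, 83, 82, 84, 88, 94, 69, 98, 161, 154, 153, 155, 151, 148, 146, 146, 146, 144, 142, 125, 108, 93]
[141, 145, 146, 146, 146, 146, 144, 142, 66, 57, 60, 60, 65, 98, 116, 119, 118, 119, 116, 117, 116, 114, 114, 116, 115, 115, 115, 114, 116, 116, 114, 116, 115, 114, 115, 115, 115, 114, 116, 116, 117, 117, 119, 106, 81, 92, 102, 109, 114, 116, 117, 118]
```

Emit:
{"op": "drive_tool", "data": {
  "steps": [0,0,0,0.0373,-0.001,0,1,0,0,0,0.0373,-0.001,0,1,0,0,0,0.0373,0,0,1,0,0,-0.108,0,0,0.04,1,0,0,-0.108,0,0,0.04,1,0,0,-0.108,0,0,0.04,1,0,0,0,0,0,0.028,1,0,0,0,0,0,0.028,1,0,0,0,0,0,0.028,1,0,0,0,0,0,0.005,1]
}}

```text
time_s: 2.32
tcp_pos: [0.6147, 0.2914, 0.0649]
ee_rot: [[0.948, 0.32, -0.01], [0.32, -0.948, -0.005], [-0.011, 0.002, -1.0]]
wrist_force: [-0.4, -0.7, -1.4]
gripper_width: 0.999
gripper_force: 0.0
```

Emit:
{"op": "drive_tool", "data": {
  "steps": [0,0,0,0,0,0,1,0,0,0,0,0,0,1]
}}

```text
time_s: 2.48
tcp_pos: [0.6193, 0.2931, 0.0722]
ee_rot: [[0.947, 0.32, 0.002], [0.32, -0.947, 0.0], [0.002, 0.0, -1.0]]
wrist_force: [0.8, -0.1, 1.0]
gripper_width: 0.995
gripper_force: 0.0
```

```bash
python3 - <<'E'
from h import *
pose();P=r.camera_params('wrist');im=r.capture('wrist');cv2.imwrite('pics/w2.png',im)
b=[(.6196+c*.022*np.cos(.321)-d*.018*np.sin(.321),.2898+c*.022*np.sin(.321)+d*.018*np.cos(.321),.016) for c,d in((1,1),(1,-1),(-1,-1),(-1,1))]
cv2.polylines(im,[proj('wrist',b,P).round().astype(int)],True,(0,255,255),1);cv2.imwrite('pics/w2o.png',im)
E
```

```text
t 2.48 tcp [0.6193 0.2931 0.0722] yawx 18.69 tilt [0.0017 0.0004] w 0.995 F [ 0.8 -0.1  1. ]
```

View pics/w2o.png

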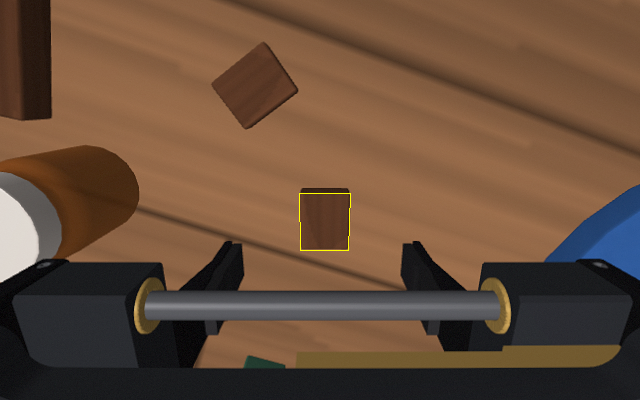

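The overlay fits the thin block at (325,222), so I descend and grip.

Emit:
{"op": "drive_tool", "data": {
  "steps": [0,0,0,0,0.003,0.018,1,0,0,0,0,0,0.014,1,0,0,0,0,0,0.01,1,0,0,0,0,0,0.006,1,0,0,0,0,0,0.0027,1,0,0,0,0,0,0,1,0,0,0,0,0,0,0.3,0,0,0,0,0,0,0.1,0,0,0,0,0,0,0,0,0,0,0,0,0,0]
}}

```text
time_s: 3.37
tcp_pos: [0.6202, 0.2891, 0.0209]
ee_rot: [[0.948, 0.319, 0.001], [0.319, -0.948, 0.001], [0.001, -0.0, -1.0]]
wrist_force: [-0.1, 0.3, 0.3]
gripper_width: 0.78
gripper_force: 0.0
```

Emit:
{"op": "drive_tool", "data": {
  "steps": [0,0,0,0,0,0,0,0,0,0,0,0,0,0,0,0,0,0,0,0,0,0,0,0,0,0,-0.005,0,0,0,0,0,0,-0.01,0,0,0,0,0,0,-0.02,0,0,0,0,0,0,-0.02,0,0,0,0,0,0,0,0]
}}

```text
time_s: 4.03
tcp_pos: [0.6229, 0.2906, 0.0814]
ee_rot: [[0.947, 0.32, 0.009], [0.32, -0.947, 0.005], [0.01, -0.002, -1.0]]
wrist_force: [0.9, -0.1, 0.9]
gripper_width: 0.174
gripper_force: 0.0
```

I lifted before the slow fingers had closed. I'll reopen, look again and retry with a longer close.

Emit:
{"op": "drive_tool", "data": {
  "steps": [0,0,0,0,0,0,1,0,0,0,0,0,0,1,0,0,0,0,0,0,1,0,0,0,0,0,0,1,0,0,0,0,0,0,1,0,0,0,0,0,0,1,0,0,0,0,0,0,1,0,0,0,0,0,0,1,0,0,0,0,0,0,1,0,0,0,0,0,0,1]
}}

```text
time_s: 4.87
tcp_pos: [0.6199, 0.2889, 0.0753]
ee_rot: [[0.948, 0.319, -0.0], [0.319, -0.948, -0.0], [-0.0, 0.0, -1.0]]
wrist_force: [0.2, 0.3, 0.7]
gripper_width: 0.843
gripper_force: 0.0
```

```bash
cat >> h.py <<'E'
def brown(name='wrist',z=.016,vmax=110,a0=300,a1=9000,box=(150,500,60,262)):
    P=r.camera_params(name);im=r.capture(name);V=cv2.cvtColor(im,cv2.COLOR_BGR2HSV)[...,2]
    k=np.zeros(V.shape,np.uint8);x0,x1,y0,y1=box;k[y0:y1,x0:x1]=V[y0:y1,x0:x1]<vmax;k=cv2.morphologyEx(k,cv2.MORPH_OPEN,np.ones((5,5)))
    for c in blobs(k,a0,a1):
        R=cv2.minAreaRect((plane(name,c[:,0,:].astype(float),z,P)[:,:2]*1000).astype(np.float32));print(np.round(centre(c)),np.round(R[0],1),np.round(R[1],1),round(R[2],1))
    return im
E
python3 - <<'E'
from h import *
pose();brown()
E
```

```text
t 4.87 tcp [0.6199 0.2889 0.0753] yawx 18.57 tilt [-0. -0.] w 0.843 F [0.2 0.3 0.7]
[402. 252.] [616.  221.5] [16.5 20.5] 18.5
[243. 251.] [578. 337.] [21.8 20.5] 8.6
[319. 215.] [622.1 290.5] [45.4 35.3] 18.6
[446.  80.] [736.6 243. ] [79.6  7.8] 89.9
[248.  88.] [692.5 361.4] [36.6 44.2] 53.7
```

Emit:
{"op": "drive_tool", "data": {
  "steps": [0,0,0,0.001,-0.001,0.018,1,0,0,0,0,0,0.014,1,0,0,0,0,0,0.012,1,0,0,0,0,0,0.007,1,0,0,0,0,0,0.0035,1,0,0,0,0,0,0,1,0,0,0,0,0,0,0,0,0,0,0,0,0,0,0,0,0,0,0,0,0,0,0,0,0,0,0,0]
}}

```text
time_s: 5.75
tcp_pos: [0.6209, 0.2905, 0.0217]
ee_rot: [[0.948, 0.319, 0.001], [0.319, -0.948, 0.001], [0.001, -0.0, -1.0]]
wrist_force: [-0.2, -0.4, -0.2]
gripper_width: 0.776
gripper_force: 0.0
```

Emit:
{"op": "drive_tool", "data": {
  "steps": [0,0,0,0,0,0,0,0,0,0,0,0,0,0,0,0,0,0,0,0,0,0,0,0,0,0,0,0,0,0,0,0,0,0,0,0,0,0,0,0,0,0]
}}

```text
time_s: 6.25
tcp_pos: [0.6205, 0.2902, 0.0208]
ee_rot: [[0.948, 0.319, -0.0], [0.319, -0.948, -0.0], [-0.0, 0.0, -1.0]]
wrist_force: [0.5, -0.3, 0.6]
gripper_width: 0.322
gripper_force: 0.0
```

Emit:
{"op": "drive_tool", "data": {
  "steps": [0,0,0,0,0,0,0,0,0,0,0,0,0,0,0,0,0,0,0,0,0,0,0,0,0,0,0,0]
}}

```text
time_s: 6.58
tcp_pos: [0.6205, 0.2902, 0.0209]
ee_rot: [[0.948, 0.319, 0.0], [0.319, -0.948, -0.0], [-0.0, 0.0, -1.0]]
wrist_force: [0.3, -0.1, 0.4]
gripper_width: 0.043
gripper_force: 0.0
```

```bash
python3 - <<'E'
from h import *
pose();im=brown();cv2.imwrite('pics/w3.png',im)
E
```

```text
t 6.58 tcp [0.6205 0.2902 0.0209] yawx 18.58 tilt [ 0. -0.] w 0.043 F [ 0.3 -0.1  0.4]
[320. 235.] [630.5 293.3] [30.9 35.2] 18.6
[471.  71.] [735.8 253.1] [ 7.7 36.3] 0.2
[227.  91.] [692.5 361. ] [36.4 44.3] 53.8
```

View pics/w3.png

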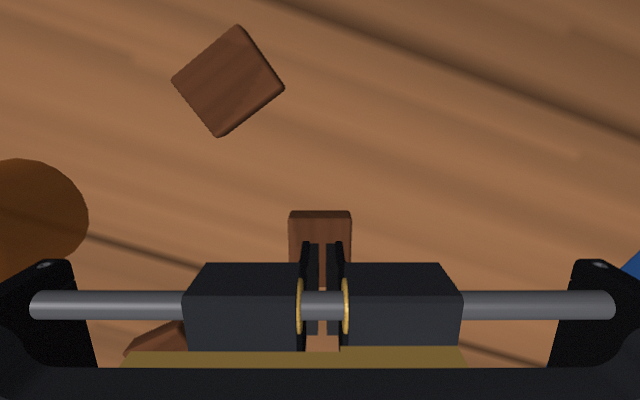

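```bash
python3 - <<'E'
from h import *
P=r.camera_params('wrist')
print(proj('wrist',[[.6205,.2902,.002],[.6205,.2902,.021],[.6205,.2902,.016],[.6205,.2902,.06]],P).round())
im=r.capture('side');q=proj('side',[[.62,.29,.01]])[0].astype(int);print(q)
c=im[q[1]-70:q[1]+60,q[0]-90:q[0]+90];cv2.imwrite('pics/s3.png',cv2.resize(c,None,fx=4,fy=4,interpolation=cv2.INTER_CUBIC))
E
```

```text
[[319. 243.]
 [319. 257.]
 [319. 253.]
 [318. 298.]]
[260 272]
```

View pics/s3.png

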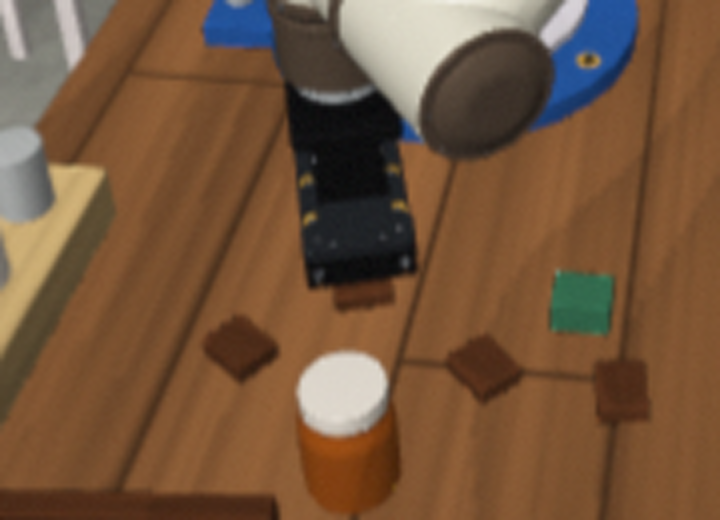

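The fingers have closed over the block at (320,235) without touching it, so the tips seem to stand higher than assumed. I'll reopen around it and feel for the bench in small steps.

Emit:
{"op": "drive_tool", "data": {
  "steps": [0,0,0,0,0,-0.01,1,0,0,0,0,0,0,1,0,0,0,0,0,0,1,0,0,0,0,0,0,1,0,0,0,0,0,0,1,0,0,0,0,0,0,1,0,0,0,0,0,0,1,0,0,0,0,0,0,1,0,0,0,0,0,0,1,0,0,0,0,0,0,1]
}}

```text
time_s: 7.52
tcp_pos: [0.6205, 0.2902, 0.0308]
ee_rot: [[0.948, 0.319, -0.0], [0.319, -0.948, -0.0], [-0.0, 0.0, -1.0]]
wrist_force: [0.1, 0.8, 0.0]
gripper_width: 0.692
gripper_force: 0.0
```

```bash
python3 - <<'E'
from h import *
s=pose();im=brown();cv2.imwrite('pics/w4.png',im);print(s['ee_rot'].round(3))
from itertools import product
print(r.camera_params('wrist')['extrinsics'])
im=r.capture('side');P=r.camera_params('side')
V=cv2.cvtColor(im,cv2.COLOR_BGR2HSV)
q=proj('side',[[.62,.29,0],[.62,.29,.016],[.62,.29,.05]]);print(q)
E
```

```text
t 7.52 tcp [0.6205 0.2902 0.0308] yawx 18.57 tilt [-0.0001 -0.0001] w 0.692 F [0.1 0.8 0. ]
[389. 252.] [630.7 248.8] [13.2 15.5] 18.5
[255. 252.] [604.4 326.4] [13.7 14.6] 15.6
[320. 233.] [627.9 292.4] [35.8 35.3] 18.6
[465.  73.] [735.9 251.4] [ 7.2 44.2] 0.0
[232.  90.] [692.5 361.1] [36.4 44.3] 53.8
[[ 0.948  0.319 -0.   ]
 [ 0.319 -0.948 -0.   ]
 [-0.     0.    -1.   ]]
[[ 3.18190083e-01 -9.48026704e-01 -6.63628059e-04  7.61389124e-02]
 [-9.03630317e-01 -3.03500702e-01  3.02224377e-01  6.69278857e-01]
 [-2.86718191e-01 -9.55651250e-02 -9.53236584e-01  4.16884657e-01]
 [ 0.00000000e+00  0.00000000e+00  0.00000000e+00  1.00000000e+00]]
[[260.5609725  275.11837722]
 [260.16660948 271.30184158]
 [259.30814851 262.98674184]]
```

View pics/w4.png

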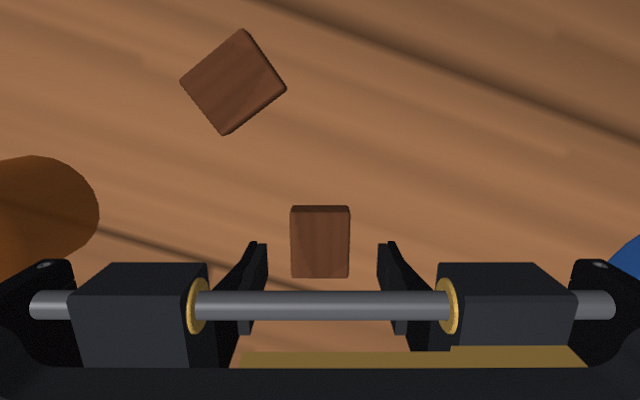

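The picture shows the open fingers straddling the block at (320,242), with tips at rows 243–285. That puts the tips about level with the TCP, not 19 mm ahead of it. I'll lower gently and watch the force.

Emit:
{"op": "drive_tool", "data": {
  "steps": [0,0,0,0,0,0.008,1,0,0,0,0,0,0.004,1,0,0,0,0,0,0.002,1,0,0,0,0,0,0,1,0,0,0,0,0,0,1]
}}

```text
time_s: 8.03
tcp_pos: [0.6204, 0.2901, 0.0164]
ee_rot: [[0.948, 0.319, -0.001], [0.319, -0.948, -0.0], [-0.001, 0.0, -1.0]]
wrist_force: [-0.1, 0.5, 0.8]
gripper_width: 0.993
gripper_force: 0.0
```

Emit:
{"op": "drive_tool", "data": {
  "steps": [0,0,0,0,0,0.001,1,0,0,0,0,0,0.001,1,0,0,0,0,0,0,1]
}}

```text
time_s: 8.28
tcp_pos: [0.6205, 0.2902, 0.0147]
ee_rot: [[0.948, 0.319, -0.0], [0.319, -0.948, -0.0], [-0.0, -0.0, -1.0]]
wrist_force: [0.5, -0.6, 0.5]
gripper_width: 1.001
gripper_force: 0.0
```

Emit:
{"op": "drive_tool", "data": {
  "steps": [0,0,0,0,0,0.001,1,0,0,0,0,0,0.001,1,0,0,0,0,0,0,1]
}}

```text
time_s: 8.53
tcp_pos: [0.6204, 0.2901, 0.0126]
ee_rot: [[0.948, 0.318, -0.0], [0.318, -0.948, -0.0], [-0.0, 0.0, -1.0]]
wrist_force: [0.6, -0.5, -0.3]
gripper_width: 1.001
gripper_force: 0.0
```

There's no contact well below 19 mm, so the tips do stand near the TCP. I go lower and grip.

Emit:
{"op": "drive_tool", "data": {
  "steps": [0,0,0,0,0,0.0015,1,0,0,0,0,0,0.001,1,0,0,0,0,0,0.001,1,0,0,0,0,0,0,1]
}}

```text
time_s: 8.87
tcp_pos: [0.6203, 0.2901, 0.009]
ee_rot: [[0.948, 0.318, -0.0], [0.318, -0.948, -0.0], [-0.001, 0.0, -1.0]]
wrist_force: [-0.8, -0.8, -0.6]
gripper_width: 0.998
gripper_force: 0.0
```

Emit:
{"op": "drive_tool", "data": {
  "steps": [0,0,0,0,0,0.001,1,0,0,0,0,0,0.001,1,0,0,0,0,0,0,1]
}}

```text
time_s: 9.12
tcp_pos: [0.6204, 0.2901, 0.0071]
ee_rot: [[0.948, 0.318, -0.0], [0.318, -0.948, -0.0], [-0.0, 0.0, -1.0]]
wrist_force: [-0.7, -0.0, -0.5]
gripper_width: 1.002
gripper_force: 0.0
```

Emit:
{"op": "drive_tool", "data": {
  "steps": [0,0,0,0,0,0,0,0,0,0,0,0,0,0,0,0,0,0,0,0,0,0,0,0,0,0,0,0,0,0,0,0,0,0,0,0,0,0,0,0,0,0,0,0,0,0,0,0,0,0,0,0,0,0,0,0,0,0,0,0,0,0,0,0,0,0,0,0,0,0]
}}

```text
time_s: 9.95
tcp_pos: [0.6205, 0.2903, 0.0074]
ee_rot: [[0.948, 0.319, 0.0], [0.319, -0.948, 0.0], [0.0, -0.0, -1.0]]
wrist_force: [-0.4, -0.2, 0.3]
gripper_width: 0.408
gripper_force: 30.0
```

Emit:
{"op": "drive_tool", "data": {
  "steps": [0,0,0,0,0,0,0,0,0,0,0,0,0,0,0,0,0,0,0,0,0]
}}

```text
time_s: 10.2
tcp_pos: [0.6205, 0.2902, 0.0073]
ee_rot: [[0.948, 0.319, -0.0], [0.319, -0.948, -0.0], [-0.0, 0.0, -1.0]]
wrist_force: [-0.3, -0.5, -0.3]
gripper_width: 0.41
gripper_force: 30.0
```

The block is gripped: 0.41 is 36 mm, at 30 N. I lift, then check joint 6 before choosing a heading.

Emit:
{"op": "drive_tool", "data": {
  "steps": [0,0,0,0,0,-0.01,0,0,0,0,0,0,-0.025,0,0,0,0,0,0,-0.04,0,0,0,0,0,0,-0.04,0,0,0,0,0,0,-0.03,0,0,0,0,0,0,0,0]
}}

```text
time_s: 10.7
tcp_pos: [0.6246, 0.2922, 0.1624]
ee_rot: [[0.947, 0.32, 0.015], [0.32, -0.947, 0.008], [0.016, -0.003, -1.0]]
wrist_force: [0.8, 0.8, 0.9]
gripper_width: 0.408
gripper_force: 30.0
```

```bash
python3 - <<'E'
from h import *
s=pose();print(s['joints'].round(1),s['gripper_force'])
E
```

```text
t 10.7 tcp [0.6246 0.2922 0.1624] yawx 18.65 tilt [0.0146 0.0078] w 0.408 F [0.8 0.8 0.9]
[ 38.6  30.1   5.    0.2 -64.   70. ] 30.000074207782745
```

Emit:
{"op": "drive_tool", "data": {
  "steps": [0,0,0,-0.0157,0.0345,-0.02,0,0,0,0,-0.0157,0.0345,-0.02,0,0,0,0,-0.0157,0.0345,0,0,0,0,0,-0.0157,0.0345,0,0,0,0,0,-0.0157,0.0345,0,0,0,0,0,-0.0157,0.0345,0,0,0,0,0,-0.0157,0.0345,0,0,0,0,0,-0.0157,0.0345,0,0,0,0,0,-0.0157,0.0345,0,0,0,0,0,-0.0157,0.0345,0,0]
}}

```text
time_s: 11.53
tcp_pos: [0.5811, -0.0865, 0.1918]
ee_rot: [[0.948, 0.319, 0.0], [0.319, -0.948, 0.0], [0.0, 0.0, -1.0]]
wrist_force: [0.1, 0.1, -0.9]
gripper_width: 0.408
gripper_force: 30.0
```

Emit:
{"op": "drive_tool", "data": {
  "steps": [0,0,0,-0.0157,0.0345,0,0,0,0,-0.1105,0,0,0,0,0,0,-0.1105,0,0,0,0,0,0,-0.1105,0,0,0,0,0,0,-0.1105,0,0,0,0,0,0,-0.1105,0,0,0,0,0,0,-0.1105,0,0,0,0,0,0,-0.1105,0,0,0,0,0,0,0,0,0,0.02,0,0,0,0,0,0,0.02,0]
}}

```text
time_s: 12.37
tcp_pos: [0.5788, -0.1225, 0.1526]
ee_rot: [[0.455, 0.89, 0.004], [0.89, -0.455, 0.0], [0.002, 0.004, -1.0]]
wrist_force: [-0.7, 0.2, -1.0]
gripper_width: 0.409
gripper_force: 30.0
```

Emit:
{"op": "drive_tool", "data": {
  "steps": [0,0,0,0,0,0.02,0,0,0,0,0,0,0,0,0,0,0,0,0,0,0]
}}

```text
time_s: 12.62
tcp_pos: [0.5773, -0.1226, 0.1308]
ee_rot: [[0.455, 0.89, -0.002], [0.89, -0.456, -0.0], [-0.001, -0.002, -1.0]]
wrist_force: [1.0, 0.7, 0.3]
gripper_width: 0.407
gripper_force: 30.0
```

```bash
python3 - <<'E'
from h import *
s=pose();print(s['joints'].round(1),s['gripper_force'])
P=r.camera_params('wrist');im=r.capture('wrist');q=proj('wrist',[[.5779,-.1246,.045]],P);print(q)
R=s['ee_rot'];d=np.array([.5779,-.1246,.0523])-s['tcp_pos'];print('tool shift',(R.T@d).round(4))
c=proj('wrist',[[.5779+a*np.cos(1.098)-b*np.sin(1.098),-.1246+a*np.sin(1.098)+b*np.cos(1.098),.045] for a,b in((.026,.022),(.026,-.022),(-.026,-.022),(-.026,.022))],P)
cv2.polylines(im,[c.round().astype(int)],True,(0,255,255),1);cv2.imwrite('pics/w5.png',im)
E
```

```text
t 12.62 tcp [ 0.5773 -0.1226  0.1308] yawx 62.9 tilt [-0.0023 -0.0004] w 0.407 F [1.  0.7 0.3]
[  3.7  23.2 -11.6   0.  -55.4 149.2] 30.000129640102386
[[322.72979286 208.61096898]]
tool shift [-0.0014  0.0016  0.0785]
```

View pics/w5.png

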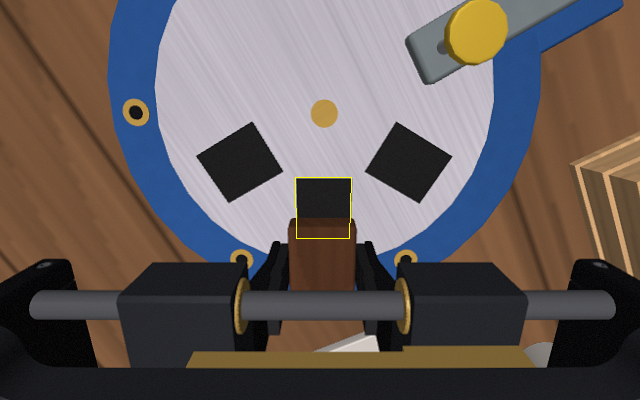

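The overlay fits pad2 at (323,208). I lower the block onto it and let go.

Emit:
{"op": "drive_tool", "data": {
  "steps": [0,0,0,-0.0014,0.0016,0.02,0,0,0,0,0,0,0.02,0,0,0,0,0,0,0.015,0,0,0,0,0,0,0.01,0,0,0,0,0,0,0.006,0,0,0,0,0,0,0.004,0,0,0,0,0,0,0.002,0,0,0,0,0,0,0.001,0,0,0,0,0,0,0,0,0,0,0,0,0,0,0]
}}

```text
time_s: 13.5
tcp_pos: [0.5792, -0.1244, 0.0539]
ee_rot: [[0.456, 0.89, 0.001], [0.89, -0.456, -0.0], [0.001, 0.001, -1.0]]
wrist_force: [-0.3, 1.2, -1.4]
gripper_width: 0.405
gripper_force: 30.0
```

```bash
python3 - <<'E'
from h import *
s=pose();R=s['ee_rot'];print((R.T@(np.array([.5779,-.1246,.0523])-s['tcp_pos'])).round(4))
E
```

```text
t 13.5 tcp [ 0.5792 -0.1244  0.0539] yawx 62.9 tilt [ 0.0013 -0.0001] w 0.405 F [-0.3  1.2 -1.4]
[-0.0007 -0.0011  0.0016]
```

Emit:
{"op": "drive_tool", "data": {
  "steps": [0,0,0,-0.0005,-0.001,0.0006,0,0,0,0,0,0,0.0006,0,0,0,0,0,0,0,0.6,0,0,0,0,0,0,0.6,0,0,0,0,0,0,0.6,0,0,0,0,0,0,0.6,0,0,0,0,0,0,0.6,0,0,0,0,0,-0.02,0.7,0,0,0,0,0,-0.04,0.8,0,0,0,0,0,-0.04,1]
}}

```text
time_s: 14.33
tcp_pos: [0.5763, -0.1245, 0.1517]
ee_rot: [[0.456, 0.89, -0.005], [0.89, -0.456, -0.0], [-0.002, -0.004, -1.0]]
wrist_force: [2.3, 0.2, 0.1]
gripper_width: 0.75
gripper_force: 0.0
```

Emit:
{"op": "drive_tool", "data": {
  "steps": [0,0,0.11,0,0,-0.02,1,0,0,0.11,0,0,0,1,0,0,0.11,0,0,0,1,0,0,0.11,0,0,0,1,0,0,0.11,0,0,0,1,0,0,0.11,0,0,0,1,0,0,0.11,0,0,0,1,0,0,0.11,0,0,0,1,0,0,0.11,0,0,0,1,0,0,0.108,0,0,0,1]
}}

```text
time_s: 15.17
tcp_pos: [0.5775, -0.1244, 0.172]
ee_rot: [[1.0, -0.006, -0.0], [-0.006, -1.0, 0.0], [-0.0, -0.0, -1.0]]
wrist_force: [-0.2, -0.4, -0.2]
gripper_width: 0.999
gripper_force: 0.0
```

```bash
python3 - <<'E'
from h import *
s=pose();im=r.capture('top');H,S,V=cv2.split(cv2.cvtColor(im,cv2.COLOR_BGR2HSV))
k=np.zeros(V.shape,np.uint8);g=(H>45)&(H<90)&(S>70);k[125:250,190:262]=g[125:250,190:262]
for c in blobs(k,40,400): p=centre(c);print('green',np.round(p,1),plane('top',[p],.028).round(4))
R=s['ee_rot'];print('shift',(R.T@(np.array([.4533,.2952,.2])-s['tcp_pos'])).round(4))
E
```

```text
t 15.17 tcp [ 0.5775 -0.1244  0.172 ] yawx -0.33 tilt [-0.0001  0.    ] w 0.999 F [-0.2 -0.4 -0.2]
green [237.6 215.7] [[0.4502 0.2956 0.028 ]]
shift [-0.1266 -0.4189 -0.028 ]
```

Emit:
{"op": "drive_tool", "data": {
  "steps": [0,0,0,-0.0115,-0.0381,-0.01,0.6,0,0,0,-0.0115,-0.0381,-0.01,0.6,0,0,0,-0.0115,-0.0381,0,0.6,0,0,0,-0.0115,-0.0381,0,0.6,0,0,0,-0.0115,-0.0381,0,0.6,0,0,0,-0.0115,-0.0381,0,0.6,0,0,0,-0.0115,-0.0381,0,0.6,0,0,0,-0.0115,-0.0381,0,0.6,0,0,0,-0.0115,-0.0381,0,0.6,0,0,0,-0.0115,-0.0381,0,0.6]
}}

```text
time_s: 16.05
tcp_pos: [0.4617, 0.2583, 0.1924]
ee_rot: [[1.0, 0.002, 0.0], [0.002, -1.0, 0.0], [0.0, -0.0, -1.0]]
wrist_force: [0.7, 0.4, -0.7]
gripper_width: 0.599
gripper_force: 0.0
```

Emit:
{"op": "drive_tool", "data": {
  "steps": [0,0,0,-0.0115,-0.0379,0,0.6,0,0,0,0,0,0.03,0.6,0,0,0,0,0,0.03,0.6,0,0,0,0,0,0.03,0.6,0,0,0,0,0,0.01,0.6,0,0,0,0,0,0,0.6,0,0,0,0,0,0,0.6]
}}

```text
time_s: 16.63
tcp_pos: [0.4519, 0.2948, 0.0926]
ee_rot: [[1.0, 0.001, 0.001], [0.001, -1.0, -0.0], [0.001, 0.0, -1.0]]
wrist_force: [-0.1, 0.2, 0.2]
gripper_width: 0.601
gripper_force: 0.0
```

```bash
python3 - <<'E'
from h import *
s=pose();P=r.camera_params('wrist');im=r.capture('wrist');H,S,V=cv2.split(cv2.cvtColor(im,cv2.COLOR_BGR2HSV))
k=((H>45)&(H<90)&(S>70)&(V>90)).astype(np.uint8);R=s['ee_rot']
for c in blobs(k,300,9000):
    q=cv2.minAreaRect((plane('wrist',c[:,0,:].astype(float),.028,P)[:,:2]*1000).astype(np.float32));print(np.round(centre(c)),np.round(q[0],1),np.round(q[1],1),q[2])
    print((R.T@(np.array([q[0][0]/1000,q[0][1]/1000,.013])-s['tcp_pos'])).round(4))
print(s['joints'].round(1))
cv2.imwrite('pics/w6.png',im)
E
```

```text
t 16.63 tcp [0.4519 0.2948 0.0926] yawx 0.05 tilt [ 0.0008 -0.0001] w 0.601 F [-0.1  0.2  0.2]
[320. 216.] [452.8 294.7] [42.6 34.5] 0.05242924019694328
[0.0008 0.     0.0796]
[ 50.4  21.2 -21.4   0.1 -47.4  39.6]
```

View pics/w6.png

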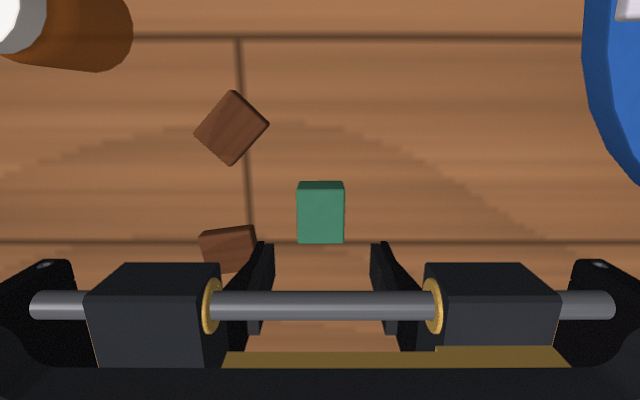

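The green block is centred between the fingers at (320,216). I descend with a narrow opening because the decoy at (228,247) is close.

Emit:
{"op": "drive_tool", "data": {
  "steps": [0,0,0,0.001,0,0.02,0.55,0,0,0,0,0,0.02,0.55,0,0,0,0,0,0.016,0.55,0,0,0,0,0,0.012,0.55,0,0,0,0,0,0.007,0.55,0,0,0,0,0,0.004,0.55,0,0,0,0,0,0,0.55,0,0,0,0,0,0,0,0,0,0,0,0,0,0,0,0,0,0,0,0,0]
}}

```text
time_s: 17.52
tcp_pos: [0.4528, 0.2951, 0.0141]
ee_rot: [[1.0, -0.0, 0.002], [-0.0, -1.0, 0.002], [0.002, -0.002, -1.0]]
wrist_force: [0.1, -0.5, 3.2]
gripper_width: 0.409
gripper_force: 30.0
```

Emit:
{"op": "drive_tool", "data": {
  "steps": [0,0,0,0,0,0,0,0,0,0,0,0,0,0,0,0,0,0,0,0,0]
}}

```text
time_s: 17.77
tcp_pos: [0.4528, 0.2951, 0.014]
ee_rot: [[1.0, 0.0, 0.001], [0.0, -1.0, 0.001], [0.001, -0.001, -1.0]]
wrist_force: [-0.7, 0.1, 5.9]
gripper_width: 0.411
gripper_force: 30.0
```

Emit:
{"op": "drive_tool", "data": {
  "steps": [0,0,0,0,0,-0.01,0,0,0,0,0,0,-0.025,0,0,0,0,0,0,-0.04,0,0,0,0,0,0,-0.04,0,0,0,0,0,0,-0.03,0,0,0,0,0.0094,0.0396,0,0,0,0,0,0.0094,0.0396,0,0,0,0,0,0.0094,0.0396,0,0,0,0,0,0.0094,0.0396,0,0,0,0,0,0.0094,0.0396,0,0]
}}

```text
time_s: 18.6
tcp_pos: [0.4986, 0.0946, 0.1584]
ee_rot: [[1.0, 0.0, -0.0], [0.0, -1.0, 0.0], [-0.0, -0.0, -1.0]]
wrist_force: [0.4, 0.1, -2.0]
gripper_width: 0.412
gripper_force: 30.0
```

Emit:
{"op": "drive_tool", "data": {
  "steps": [0,0,0,0.0094,0.0396,0,0,0,0,0,0.0094,0.0396,0,0,0,0,0,0.0094,0.0396,0,0,0,0,0,0.0094,0.0396,0,0,0,0,-0.05,0,0,0.02,0,0,0,0,0,0,0.02,0,0,0,0,0,0,0,0,0,0,0,0,0,0,0]
}}

```text
time_s: 19.27
tcp_pos: [0.5357, -0.0623, 0.1174]
ee_rot: [[0.999, 0.049, -0.003], [0.049, -0.999, -0.001], [-0.003, 0.0, -1.0]]
wrist_force: [-0.3, 0.6, -0.3]
gripper_width: 0.408
gripper_force: 30.0
```

```bash
python3 - <<'E'
from h import *
s=pose();R=s['ee_rot'];print((R.T@(np.array([.537,-.0615,.059])-s['tcp_pos'])).round(4),s['gripper_force'])
E
```

```text
t 19.27 tcp [ 0.5357 -0.0623  0.1174] yawx 2.82 tilt [-0.0033 -0.0006] w 0.408 F [-0.3  0.6 -0.3]
[ 0.0016 -0.0007  0.0584] 29.99960482120514
```

Emit:
{"op": "drive_tool", "data": {
  "steps": [0,0,0,0.0005,0,0.018,0,0,0,0,0,0,0.015,0,0,0,0,0,0,0.01,0,0,0,0,0,0,0.006,0,0,0,0,0,0,0.004,0,0,0,0,0,0,0.002,0,0,0,0,0,0,0.001,0,0,0,0,0,0,0,0,0,0,0,0,0,0,0]
}}

```text
time_s: 20.02
tcp_pos: [0.5376, -0.0618, 0.0626]
ee_rot: [[0.999, 0.05, 0.001], [0.05, -0.999, 0.0], [0.001, -0.0, -1.0]]
wrist_force: [-0.2, -0.9, -0.9]
gripper_width: 0.408
gripper_force: 30.0
```

```bash
python3 - <<'E'
from h import *
s=pose();R=s['ee_rot'];print((R.T@(np.array([.537,-.0615,.059])-s['tcp_pos'])).round(4),s['gripper_force'])
E
```

```text
t 20.02 tcp [ 0.5376 -0.0618  0.0626] yawx 2.86 tilt [0.0011 0.0001] w 0.408 F [-0.2 -0.9 -0.9]
[-0.0006 -0.0004  0.0036] 29.99943047761917
```

Emit:
{"op": "drive_tool", "data": {
  "steps": [0,0,0,-0.0005,0,0.0015,0,0,0,0,0,0,0.0015,0,0,0,0,0,0,0,0.6,0,0,0,0,0,0,0.6,0,0,0,0,0,0,0.6,0,0,0,0,0,0,0.6,0,0,0,0,0,0,0.6,0,0,0,0,0,-0.02,0.6,0,0,0,0,0,-0.04,0.6,0,0,0,0,0,-0.04,0.6]
}}

```text
time_s: 20.85
tcp_pos: [0.5355, -0.0621, 0.1589]
ee_rot: [[0.999, 0.05, -0.004], [0.05, -0.999, -0.001], [-0.004, 0.001, -1.0]]
wrist_force: [1.2, -0.3, 0.7]
gripper_width: 0.597
gripper_force: 0.0
```

Emit:
{"op": "drive_tool", "data": {
  "steps": [0,0,0,0.0187,-0.0376,0,0.6,0,0,0,0.0187,-0.0376,0,0.6,0,0,0,0.0187,-0.0376,0,0.6,0,0,0,0.0187,-0.0376,0,0.6,0,0,0,0,0,0,0.6,0,0,0,0,0,0,0.6]
}}

```text
time_s: 21.35
tcp_pos: [0.6038, 0.0929, 0.1584]
ee_rot: [[0.999, 0.053, -0.001], [0.053, -0.999, -0.0], [-0.001, 0.0, -1.0]]
wrist_force: [-0.4, -1.3, 0.5]
gripper_width: 0.6
gripper_force: 0.0
```

```bash
python3 - <<'E'
from h import *
s=pose();P=r.camera_params('wrist');im=r.capture('wrist');H,S,V=cv2.split(cv2.cvtColor(im,cv2.COLOR_BGR2HSV));R=s['ee_rot']
k=(((H<8)|(H>172))&(S>150)&(V>120)).astype(np.uint8)
for c in blobs(k,100,9000): print(np.round(centre(c)),cv2.boundingRect(c),plane('wrist',[centre(c)],.09,P))
print('pred',proj('wrist',[[.6047,.0921,.09],[.6047,.0921,.06]],P).round())
cv2.imwrite('pics/w7.png',im)
E
```

```text
t 21.35 tcp [0.6038 0.0929 0.1584] yawx 3.02 tilt [-0.0006 -0.0001] w 0.6 F [-0.4 -1.3  0.5]
[323. 214.] (308, 200, 30, 29) [[0.60553203 0.09106853 0.09      ]]
pred [[321. 215.]
 [321. 203.]]
```

View pics/w7.png

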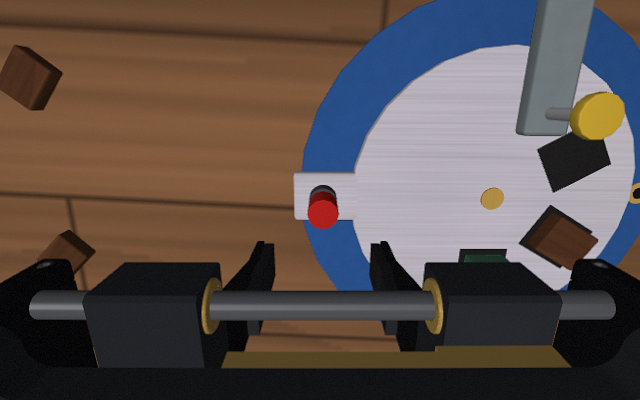

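The knob at (323,211) matches the prediction, and the thin and green blocks lie on their pads. I descend onto the knob and grip it.

Emit:
{"op": "drive_tool", "data": {
  "steps": [0,0,0,0.001,0.0012,0.025,0.6,0,0,0,0,0,0.025,0.6,0,0,0,0,0,0.015,0.6,0,0,0,0,0,0.01,0.6,0,0,0,0,0,0.006,0.6,0,0,0,0,0,0.003,0.6,0,0,0,0,0,0,0,0,0,0,0,0,0,0,0,0,0,0,0,0,0,0,0,0,0,0,0,0]
}}

```text
time_s: 22.23
tcp_pos: [0.605, 0.0899, 0.076]
ee_rot: [[0.999, 0.05, 0.002], [0.05, -0.999, 0.001], [0.002, -0.001, -1.0]]
wrist_force: [-0.1, -0.0, 0.1]
gripper_width: 0.383
gripper_force: 0.0
```

Emit:
{"op": "drive_tool", "data": {
  "steps": [0,0,0,0,0,0,0,0,0,0,0,0,0,0,0,0,0,0,0,0,0,0,0,0,0,0,0,0]
}}

```text
time_s: 22.57
tcp_pos: [0.6055, 0.0909, 0.0759]
ee_rot: [[0.999, 0.05, 0.003], [0.05, -0.999, 0.002], [0.003, -0.001, -1.0]]
wrist_force: [-0.1, 4.7, 3.4]
gripper_width: 0.262
gripper_force: 30.0
```

Emit:
{"op": "drive_tool", "data": {
  "steps": [0,0,0,0,0,-0.004,0,0,0,0,0,0,-0.006,0,0,0,0,0,0,-0.006,0,0,0,0,0,0,-0.001,0,0,0,0,0,0,0,0,0,0,0,0,0,0,0]
}}

```text
time_s: 23.07
tcp_pos: [0.6026, 0.0906, 0.0894]
ee_rot: [[0.999, 0.049, -0.004], [0.049, -0.999, 0.001], [-0.004, -0.001, -1.0]]
wrist_force: [0.5, 6.1, -8.2]
gripper_width: 0.262
gripper_force: 30.0
```

```bash
python3 - <<'E'
from h import *
s=pose()
P=r.camera_params('top');im=r.capture('wrist');cv2.imwrite('pics/w8.png',im)
a=np.radians(np.arange(90,271,10));f=np.radians(2.9)
print(np.c_[np.degrees(a),np.diff(.15*np.cos(a),append=0),np.diff(-.15*np.sin(a),append=0)].round(4)[:-1].tolist())
C=np.array([.612,-.0577]);print([ (C+.15*np.array([np.cos(b+f),np.sin(b+f)])).round(4).tolist() for b in np.radians([90,210,270])])
E
```

```text
t 23.07 tcp [0.6026 0.0906 0.0894] yawx 2.79 tilt [-0.0043  0.0012] w 0.262 F [ 0.5  6.1 -8.2]
[[90.0, -0.026, 0.0023], [100.0, -0.0253, 0.0068], [110.0, -0.0237, 0.0111], [120.0, -0.0214, 0.015], [130.0, -0.0185, 0.0185], [140.0, -0.015, 0.0214], [150.0, -0.0111, 0.0237], [160.0, -0.0068, 0.0253], [170.0, -0.0023, 0.026], [180.0, 0.0023, 0.026], [190.0, 0.0068, 0.0253], [200.0, 0.0111, 0.0237], [210.0, 0.015, 0.0214], [220.0, 0.0185, 0.0185], [230.0, 0.0214, 0.015], [240.0, 0.0237, 0.0111], [250.0, 0.0253, 0.0068], [260.0, 0.026, 0.0023]]
[[0.6044, 0.0921], [0.4861, -0.1392], [0.6196, -0.2075]]
```

Emit:
{"op": "drive_tool", "data": {
  "steps": [0,0,0,0,-0.001,-0.003,0,0,0,0,0,0,0,0,0,0,0,-0.013,0.001,0,0,0,0,0,-0.013,0.001,0,0,0,0,0,-0.0127,0.0034,0,0,0,0,0,-0.0126,0.0034,0,0,0,0,0,-0.0119,0.0055,0,0,0,0,0,-0.0118,0.0056,0,0,0,0,0,-0.0107,0.0075,0,0,0,0,0,-0.0107,0.0075,0,0]
}}

```text
time_s: 23.95
tcp_pos: [0.5074, 0.0495, 0.0935]
ee_rot: [[0.999, 0.049, -0.005], [0.049, -0.999, -0.002], [-0.005, 0.002, -1.0]]
wrist_force: [1.6, -1.4, -8.2]
gripper_width: 0.268
gripper_force: 30.0
```

Emit:
{"op": "drive_tool", "data": {
  "steps": [0,0,0,-0.0093,0.0092,0,0,0,0,0,-0.0092,0.0093,0,0,0,0,0,-0.0075,0.0107,0,0,0,0,0,-0.0075,0.0107,0,0,0,0,0,-0.0056,0.0118,0,0,0,0,0,-0.0055,0.0119,0,0,0,0,0,-0.0034,0.0126,0,0,0,0,0,-0.0034,0.0127,0,0,0,0,0,0,0,0,0]
}}

```text
time_s: 24.7
tcp_pos: [0.4629, -0.0424, 0.0953]
ee_rot: [[0.999, 0.047, 0.001], [0.047, -0.999, -0.0], [0.001, 0.0, -1.0]]
wrist_force: [1.0, -0.2, -8.1]
gripper_width: 0.258
gripper_force: 30.0
```

```bash
cat >> h.py <<'E'
C=np.array([.6120,-.0577]);YF=np.radians(2.9)
def knob():
    s=pose();d=s['tcp_pos'][:2]-C;print('R',np.hypot(*d).round(4),'ang',(np.degrees(np.arctan2(d[1],d[0])-YF)%360).round(2),'Fr,Ft',(s['wrist_force'][:2]@(d/np.hypot(*d))).round(1),(s['wrist_force'][1]*d[0]-s['wrist_force'][0]*d[1]).round(2)/.15);return s
E
python3 -c "
from h import *
knob()"
```

```text
t 24.7 tcp [ 0.4629 -0.0424  0.0953] yawx 2.72 tilt [ 0.0011 -0.0002] w 0.258 F [ 1.  -0.2 -8.1]
R 0.1499 ang 171.25 Fr,Ft -1.0 0.13333333333333333
```

Emit:
{"op": "drive_tool", "data": {
  "steps": [0,0,0,-0.0011,0.013,0,0,0,0,0,-0.0012,0.013,0,0,0,0,0,0.0011,0.013,0,0,0,0,0,0.0012,0.013,0,0,0,0,0,0.0034,0.0127,0,0,0,0,0,0.0034,0.0126,0,0,0,0,0,0.0055,0.0119,0,0,0,0,0,0.0045,0.0095,0,0,0,0,0,0,0,0,0,0,0,0,0,0,0,0]
}}

```text
time_s: 25.53
tcp_pos: [0.4853, -0.1383, 0.0949]
ee_rot: [[0.999, 0.049, 0.001], [0.049, -0.999, 0.0], [0.001, -0.0, -1.0]]
wrist_force: [1.9, 0.6, -9.3]
gripper_width: 0.261
gripper_force: 30.0
```

```bash
python3 - <<'E'
from h import *
s=knob();t=np.r_[C+.15*np.array([np.cos(np.radians(210)+YF),np.sin(np.radians(210)+YF)]),.0759];print((s['ee_rot'].T@(t-s['tcp_pos'])).round(4))
E
```

```text
t 25.53 tcp [ 0.4853 -0.1383  0.0949] yawx 2.78 tilt [0.001  0.0003] w 0.261 F [ 1.9  0.6 -9.3]
R 0.1502 ang 209.57 Fr,Ft -1.9 0.5333333333333333
[0.0007 0.0009 0.019 ]
```

Emit:
{"op": "drive_tool", "data": {
  "steps": [0,0,0,0.0005,0.0009,0,0,0,0,0,0,0,0.005,0,0,0,0,0,0,0.005,0,0,0,0,0,0,0.005,0,0,0,0,0,0,0.004,0,0,0,0,0,0,0,0,0,0,0,0,0,0,0]
}}

```text
time_s: 26.12
tcp_pos: [0.4856, -0.1388, 0.0762]
ee_rot: [[0.999, 0.05, 0.001], [0.05, -0.999, -0.0], [0.001, 0.0, -1.0]]
wrist_force: [2.3, 0.4, -5.1]
gripper_width: 0.262
gripper_force: 30.0
```

```bash
python3 - <<'E'
from h import *
knob()
E
```

```text
t 26.12 tcp [ 0.4856 -0.1388  0.0762] yawx 2.87 tilt [ 0.0008 -0.0001] w 0.262 F [ 2.3  0.4 -5.1]
R 0.1502 ang 209.8 Fr,Ft -2.1 0.8666666666666667
```

The pin is home: z is back at 0.076 and the pull has dropped to the home spring force. I release, rise and move over the cap with closed fingers.

Emit:
{"op": "drive_tool", "data": {
  "steps": [0,0,0,0,0,0,0.7,0,0,0,0,0,0,0.7,0,0,0,0,0,0,0.7,0,0,0,0,0,0,0.7,0,0,0,0,0,0,0.7,0,0,0,0,0,-0.02,0.7,0,0,0,0,0,-0.04,0.7,0,0,0,0,0,-0.04,0.5,0,0,0,0,0,-0.02,0,0,0,0,0,0,0,0]
}}

```text
time_s: 26.95
tcp_pos: [0.4884, -0.1394, 0.202]
ee_rot: [[0.999, 0.051, 0.012], [0.051, -0.999, -0.001], [0.012, 0.002, -1.0]]
wrist_force: [-0.4, 0.4, -0.1]
gripper_width: 0.551
gripper_force: 0.0
```

Emit:
{"op": "drive_tool", "data": {
  "steps": [0,0,0,0.0342,-0.0124,0,0,0,0,0,0.0342,-0.0124,0,0,0,0,0,0.0342,-0.0124,0,0,0,0,0,0.0342,-0.0124,0,0,0,0,0,0.0342,-0.0124,0,0,0,0,0,0.0342,-0.0124,0,0,0,0,0,0,0,0,0,0,0,0,0,0,0,0,0,0,0,0,0,0,0]
}}

```text
time_s: 27.7
tcp_pos: [0.6855, -0.0546, 0.1947]
ee_rot: [[0.999, 0.05, -0.003], [0.05, -0.999, -0.0], [-0.003, 0.0, -1.0]]
wrist_force: [0.0, -0.3, 0.8]
gripper_width: 0.006
gripper_force: 0.0
```

```bash
python3 - <<'E'
from h import *
s=pose();P=r.camera_params('wrist');im=r.capture('wrist');H,S,V=cv2.split(cv2.cvtColor(im,cv2.COLOR_BGR2HSV))
k=((H>20)&(H<32)&(S>150)&(V>120)).astype(np.uint8)
for c in blobs(k,300,9000): print(np.round(centre(c)),cv2.boundingRect(c),plane('wrist',[centre(c)],.142,P).round(4))
d=np.array([C[0]+.075*np.cos(YF),C[1]+.075*np.sin(YF),.16]);print(d,'pred',proj('wrist',[[d[0],d[1],.142]],P).round(),(s['ee_rot'].T@(d-s['tcp_pos'])).round(4))
cv2.imwrite('pics/w9.png',im)
im=r.capture('top');cv2.imwrite('pics/t9.png',im);H,S,V=cv2.split(cv2.cvtColor(im,cv2.COLOR_BGR2HSV))
k=(((H<8)|(H>172))&(S>150)&(V>130)).astype(np.uint8);k[:,:285]=0;k[:140]=0;k[240:]=0;k[:,410:]=0
for c in blobs(k,5,400):print('knob',np.round(centre(c)),plane('top',[centre(c)],.09).round(4))
E
```

```text
t 27.7 tcp [ 0.6855 -0.0546  0.1947] yawx 2.85 tilt [-0.0028 -0.0002] w 0.006 F [ 0.  -0.3  0.8]
[321. 219.] (304, 203, 35, 33) [[ 0.6886 -0.055   0.142 ]]
[ 0.68690395 -0.05390553  0.16      ] pred [[319. 221.]] [ 0.0015 -0.0006  0.0347]
knob [374. 203.] [[ 0.4854 -0.1367  0.09  ]]
```

View pics/w9.png

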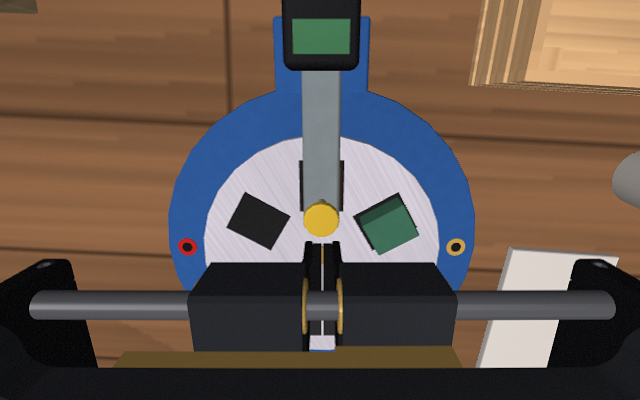

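The table is right: pad2 lies under the gauge arm and the green block is at (388,225). The cap is at (321,219). I lower to a height that is safe for any tip offset and read the force.

Emit:
{"op": "drive_tool", "data": {
  "steps": [0,0,0,0.002,0,0.02,0,0,0,0,0,0,0.015,0,0,0,0,0,0,0.006,0,0,0,0,0,0,0.004,0,0,0,0,0,0,0.003,0,0,0,0,0,0,0.003,0,0,0,0,0,0,0.003,0,0,0,0,0,0,0.003,0,0,0,0,0,0,0.003,0,0,0,0,0,0,0,0]
}}

```text
time_s: 28.63
tcp_pos: [0.6887, -0.0543, 0.1359]
ee_rot: [[0.999, 0.05, 0.001], [0.05, -0.999, -0.0], [0.001, 0.0, -1.0]]
wrist_force: [-0.2, -0.8, 1.3]
gripper_width: 0.004
gripper_force: 0.7
```

Emit:
{"op": "drive_tool", "data": {
  "steps": [0,0,0,0,0,0.003,0,0,0,0,0,0,0.003,0,0,0,0,0,0,0.002,0,0,0,0,0,0,0,0,0,0,0,0,0,0,0]
}}

```text
time_s: 29.05
tcp_pos: [0.6887, -0.0544, 0.1281]
ee_rot: [[0.999, 0.05, 0.001], [0.05, -0.999, -0.0], [0.001, 0.0, -1.0]]
wrist_force: [0.9, -1.0, 1.6]
gripper_width: 0.003
gripper_force: 0.9
```

```bash
python3 - <<'E'
from h import *
pose()
E
```

```text
t 29.05 tcp [ 0.6887 -0.0544  0.1281] yawx 2.85 tilt [ 0.0005 -0.0001] w 0.003 F [ 0.9 -1.   1.6]
```

Contact with the spring is felt, about 1.6 N. I go on in small steps.

Emit:
{"op": "drive_tool", "data": {
  "steps": [0,0,0,0,0,0.002,0,0,0,0,0,0,0.002,0,0,0,0,0,0,0,0,0,0,0,0,0,0,0]
}}

```text
time_s: 29.38
tcp_pos: [0.6886, -0.0543, 0.124]
ee_rot: [[0.999, 0.05, 0.0], [0.05, -0.999, -0.0], [0.0, 0.0, -1.0]]
wrist_force: [2.1, -0.4, 2.9]
gripper_width: 0.006
gripper_force: 1.0
```

Emit:
{"op": "drive_tool", "data": {
  "steps": [0,0,0,0,0,0.001,0,0,0,0,0,0,0.001,0,0,0,0,0,0,0,0,0,0,0,0,0,0,0]
}}

```text
time_s: 29.72
tcp_pos: [0.6886, -0.0543, 0.1221]
ee_rot: [[0.999, 0.05, 0.0], [0.05, -0.999, -0.0], [0.0, 0.0, -1.0]]
wrist_force: [0.8, -0.4, 2.3]
gripper_width: 0.005
gripper_force: 1.1
```

Emit:
{"op": "drive_tool", "data": {
  "steps": [0,0,0,0,0,0.001,0,0,0,0,0,0,0.001,0,0,0,0,0,0,0,0,0,0,0,0,0,0,0]
}}

```text
time_s: 30.05
tcp_pos: [0.6886, -0.0543, 0.1201]
ee_rot: [[0.999, 0.05, 0.0], [0.05, -0.999, -0.0], [0.0, 0.0, -1.0]]
wrist_force: [0.8, 0.0, 1.6]
gripper_width: 0.001
gripper_force: 1.2
```

Emit:
{"op": "drive_tool", "data": {
  "steps": [0,0,0,0,0,0.001,0,0,0,0,0,0,0.001,0,0,0,0,0,0,0,0,0,0,0,0,0,0,0]
}}

```text
time_s: 30.38
tcp_pos: [0.6887, -0.0543, 0.1184]
ee_rot: [[0.999, 0.05, 0.001], [0.05, -0.999, -0.0], [0.001, 0.0, -1.0]]
wrist_force: [1.0, -0.3, 4.5]
gripper_width: 0.006
gripper_force: 2.1
```

The force jumped to 4.5 N, so the foot is on the block. I press 2 mm more, hold for about 0.75 s, then rise.

Emit:
{"op": "drive_tool", "data": {
  "steps": [0,0,0,0,0,0.001,0,0,0,0,0,0,0.001,0,0,0,0,0,0,0,0,0,0,0,0,0,0,0,0,0,0,0,0,0,0,0,0,0,0,0,0,0,0,0,0,0,0,0,0,0,0,0,0,0,0,0,0,0,0,0,0,0,0,0,0,0,0,0,0,0]
}}

```text
time_s: 31.22
tcp_pos: [0.6886, -0.0543, 0.1164]
ee_rot: [[0.999, 0.05, 0.001], [0.05, -0.999, -0.0], [0.001, 0.0, -1.0]]
wrist_force: [0.6, -0.3, 5.5]
gripper_width: 0.005
gripper_force: 2.6
```

Emit:
{"op": "drive_tool", "data": {
  "steps": [0,0,0,0,0,-0.003,0,0,0,0,0,0,-0.006,0,0,0,0,0,0,-0.01,0,0,0,0,0,0,-0.02,0,0,0,0,0,0,-0.04,0,0,0,0,0,0,0,0.3]
}}

```text
time_s: 31.72
tcp_pos: [0.6913, -0.0548, 0.203]
ee_rot: [[0.999, 0.051, 0.011], [0.051, -0.999, -0.001], [0.011, 0.002, -1.0]]
wrist_force: [1.6, 0.1, 2.3]
gripper_width: 0.032
gripper_force: 0.0
```

```bash
python3 - <<'E'
from h import *
s=pose();P=r.camera_params('wrist');im=r.capture('wrist');cv2.imwrite('pics/w10.png',im);H,S,V=cv2.split(cv2.cvtColor(im,cv2.COLOR_BGR2HSV))
k=((H>20)&(H<32)&(S>150)&(V>120)).astype(np.uint8)
for c in blobs(k,300,9000): print(np.round(centre(c)),cv2.boundingRect(c),plane('wrist',[centre(c)],.142,P).round(4))
t=np.r_[C+.15*np.array([np.cos(np.radians(210)+YF),np.sin(np.radians(210)+YF)]),.076];print((s['ee_rot'].T@(t-s['tcp_pos'])).round(4))
E
```

```text
t 31.72 tcp [ 0.6913 -0.0548  0.203 ] yawx 2.91 tilt [ 0.011  -0.0012] w 0.032 F [1.6 0.1 2.3]
[320. 224.] (304, 208, 33, 32) [[ 0.6886 -0.055   0.142 ]]
[-0.2107  0.0736  0.1249]
```

The foot rested with about 3 N of bearing for over half a second, and the cap is up again. Back to the knob.

Emit:
{"op": "drive_tool", "data": {
  "steps": [0,0,0,-0.0345,0.0124,0,0.6,0,0,0,-0.0345,0.0124,0,0.6,0,0,0,-0.0345,0.0124,0,0.6,0,0,0,-0.0345,0.0124,0,0.6,0,0,0,-0.0345,0.0123,0,0.6,0,0,0,-0.0345,0.0123,0,0.6,0,0,0,0,0,0,0.6,0,0,0,0,0,0,0.6,0,0,0,0,0,0.025,0.6,0,0,0,0,0,0.025,0.6]
}}

```text
time_s: 32.6
tcp_pos: [0.4871, -0.1384, 0.1457]
ee_rot: [[0.999, 0.05, 0.004], [0.05, -0.999, 0.0], [0.004, -0.0, -1.0]]
wrist_force: [0.4, 0.2, -0.2]
gripper_width: 0.595
gripper_force: 0.0
```

```bash
python3 - <<'E'
from h import *
s=pose();t=np.array([.4856,-.1388,.0765]);print((s['ee_rot'].T@(t-s['tcp_pos'])).round(4))
E
```

```text
t 32.6 tcp [ 0.4871 -0.1384  0.1457] yawx 2.85 tilt [0.0041 0.0003] w 0.595 F [ 0.4  0.2 -0.2]
[-0.0018  0.0003  0.0692]
```

Emit:
{"op": "drive_tool", "data": {
  "steps": [0,0,0,0,0,0.02,0.6,0,0,0,0,0,0.02,0.6,0,0,0,0,0,0.013,0.6,0,0,0,0,0,0.009,0.6,0,0,0,0,0,0.005,0.6,0,0,0,0,0,0.002,0.6,0,0,0,0,0,0,0,0,0,0,0,0,0,0,0,0,0,0,0,0,0,0,0,0,0,0,0,0]
}}

```text
time_s: 33.43
tcp_pos: [0.4859, -0.1387, 0.0768]
ee_rot: [[0.999, 0.05, 0.002], [0.05, -0.999, -0.0], [0.002, 0.0, -1.0]]
wrist_force: [-0.6, 0.3, -0.2]
gripper_width: 0.381
gripper_force: 0.0
```

Emit:
{"op": "drive_tool", "data": {
  "steps": [0,0,0,0,0,0,0,0,0,0,0,0,0,0,0,0,0,0,0,0,0,0,0,0,0,0,0,0]
}}

```text
time_s: 33.77
tcp_pos: [0.4858, -0.1388, 0.0765]
ee_rot: [[0.999, 0.05, 0.001], [0.05, -0.999, -0.0], [0.001, 0.0, -1.0]]
wrist_force: [-0.2, -0.6, 2.1]
gripper_width: 0.26
gripper_force: 30.0
```

```bash
python3 -c "
from h import *
knob()"
```

```text
t 33.77 tcp [ 0.4858 -0.1388  0.0765] yawx 2.86 tilt [ 0.001  -0.0002] w 0.26 F [-0.2 -0.6  2.1]
R 0.15 ang 209.81 Fr,Ft 0.4 0.4
```

Emit:
{"op": "drive_tool", "data": {
  "steps": [0,0,0,0,0,-0.004,0,0,0,0,0,0,-0.006,0,0,0,0,0,0,-0.006,0,0,0,0,0,0,-0.003,0,0,0,0,0,0,0,0,0,0,0,0,0,0,0]
}}

```text
time_s: 34.27
tcp_pos: [0.4849, -0.1385, 0.0946]
ee_rot: [[0.999, 0.049, -0.001], [0.049, -0.999, 0.0], [-0.001, -0.001, -1.0]]
wrist_force: [0.8, 1.6, -9.3]
gripper_width: 0.265
gripper_force: 30.0
```

Emit:
{"op": "drive_tool", "data": {
  "steps": [0,0,0,0.0075,0.0107,0,0,0,0,0,0.0075,0.0107,0,0,0,0,0,0.0093,0.0093,0,0,0,0,0,0.0092,0.0092,0,0,0,0,0,0.0107,0.0075,0,0,0,0,0,0.0107,0.0075,0,0,0,0,0,0.0118,0.0056,0,0,0,0,0,0.0119,0.0055,0,0,0,0,0,0.0126,0.0034,0,0,0,0,0,0.0127,0.0034,0,0]
}}

```text
time_s: 35.1
tcp_pos: [0.5911, -0.2063, 0.0931]
ee_rot: [[0.999, 0.049, -0.006], [0.049, -0.999, 0.001], [-0.006, -0.001, -1.0]]
wrist_force: [-0.6, 1.5, -7.8]
gripper_width: 0.264
gripper_force: 30.0
```

Emit:
{"op": "drive_tool", "data": {
  "steps": [0,0,0,0.013,0.0012,0,0,0,0,0,0.011,0.001,0,0,0,0,0,0,0,0,0,0,0,0,0,0,0,0]
}}

```text
time_s: 35.43
tcp_pos: [0.6155, -0.2074, 0.0933]
ee_rot: [[0.999, 0.049, -0.004], [0.049, -0.999, 0.0], [-0.004, -0.001, -1.0]]
wrist_force: [0.1, -0.3, -9.4]
gripper_width: 0.26
gripper_force: 30.0
```

```bash
python3 - <<'E'
from h import *
s=knob();t=np.r_[C+.15*np.array([np.cos(np.radians(270)+YF),np.sin(np.radians(270)+YF)]),.076];print((s['ee_rot'].T@(t-s['tcp_pos'])).round(4))
E
```

```text
t 35.43 tcp [ 0.6155 -0.2074  0.0933] yawx 2.82 tilt [-0.004   0.0004] w 0.26 F [ 0.1 -0.3 -9.4]
R 0.1497 ang 268.45 Fr,Ft 0.3 0.06666666666666667
[0.0041 0.0004 0.0173]
```

Emit:
{"op": "drive_tool", "data": {
  "steps": [0,0,0,0.0035,0.0003,0,0,0,0,0,0,0,0,0,0,0,0,0,0,0,0]
}}

```text
time_s: 35.68
tcp_pos: [0.6195, -0.2073, 0.0948]
ee_rot: [[0.999, 0.049, -0.001], [0.049, -0.999, 0.0], [-0.001, -0.0, -1.0]]
wrist_force: [-0.9, -0.8, -9.0]
gripper_width: 0.26
gripper_force: 30.0
```

```bash
python3 -c "
from h import *
knob()"
```

```text
t 35.68 tcp [ 0.6195 -0.2073  0.0948] yawx 2.83 tilt [-0.0013  0.0003] w 0.26 F [-0.9 -0.8 -9. ]
R 0.1498 ang 269.98 Fr,Ft 0.8 -0.8666666666666667
```

Emit:
{"op": "drive_tool", "data": {
  "steps": [0,0,0,0,0,0.005,0,0,0,0,0,0,0.005,0,0,0,0,0,0,0.005,0,0,0,0,0,0,0.0035,0,0,0,0,0,0,0,0,0,0,0,0,0,0,0]
}}

```text
time_s: 36.18
tcp_pos: [0.6207, -0.2074, 0.0768]
ee_rot: [[0.999, 0.05, 0.001], [0.05, -0.999, -0.0], [0.001, 0.0, -1.0]]
wrist_force: [0.0, 1.1, -6.2]
gripper_width: 0.261
gripper_force: 30.0
```

```bash
python3 -c "
from h import *
knob()"
```

```text
t 36.18 tcp [ 0.6207 -0.2074  0.0768] yawx 2.86 tilt [ 0.0007 -0.0002] w 0.261 F [ 0.   1.1 -6.2]
R 0.1499 ang 270.43 Fr,Ft -1.1 0.06666666666666667
```

Emit:
{"op": "drive_tool", "data": {
  "steps": [0,0,0,0,0,0,0.7,0,0,0,0,0,0,0.7,0,0,0,0,0,0,0.7,0,0,0,0,0,0,0.7,0,0,0,0,0,0,0.7,0,0,0,0,0,-0.02,0.7,0,0,0,0,0,-0.04,0.7,0,0,0,0,0,-0.04,0.5,0,0,0,0,0,-0.02,0,0,0,0,0,0,0,0]
}}

```text
time_s: 37.02
tcp_pos: [0.6237, -0.2084, 0.2042]
ee_rot: [[0.999, 0.051, 0.013], [0.051, -0.999, -0.003], [0.013, 0.004, -1.0]]
wrist_force: [1.4, 0.3, 0.1]
gripper_width: 0.551
gripper_force: 0.0
```

Emit:
{"op": "drive_tool", "data": {
  "steps": [0,0,0,0.0189,-0.0374,0,0,0,0,0,0.0189,-0.0374,0,0,0,0,0,0.0189,-0.0374,0,0,0,0,0,0.0189,-0.0374,0,0,0,0,0,0,0,0,0,0,0,0,0,0,0,0,0,0,0,0,0,0,0,0,0,0,0,0,0,0]
}}

```text
time_s: 37.68
tcp_pos: [0.6875, -0.0562, 0.1964]
ee_rot: [[0.999, 0.049, -0.001], [0.049, -0.999, -0.0], [-0.001, 0.0, -1.0]]
wrist_force: [0.2, 0.6, 0.9]
gripper_width: 0.025
gripper_force: 0.0
```

```bash
python3 - <<'E'
from h import *
s=pose();im=r.capture('wrist');cv2.imwrite('pics/w11.png',im)
print((s['ee_rot'].T@(np.array([.6886,-.0543,.136])-s['tcp_pos'])).round(4))
a=cv2.resize(im,(400,250));b=r.capture('top')[110:230,280:410];b=cv2.resize(b,(270,250),interpolation=cv2.INTER_CUBIC);cv2.imwrite('pics/m11.png',np.hstack([a,b]))
E
```

```text
t 37.68 tcp [ 0.6875 -0.0562  0.1964] yawx 2.78 tilt [-0.0006 -0.0002] w 0.025 F [0.2 0.6 0.9]
[ 0.0012 -0.0018  0.0604]
```

View pics/m11.png

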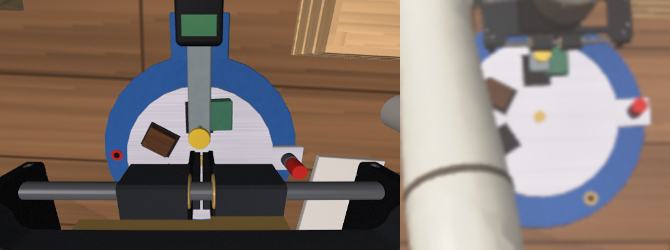

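The left part shows the green block knocked off pad3, beside the gauge arm. I must not press now. I'll turn the table back to hole1, where pad3 is reachable, and reset the block.

Emit:
{"op": "drive_tool", "data": {
  "steps": [0,0,0,-0.0186,0.0369,0,0.6,0,0,0,-0.0186,0.0369,0,0.6,0,0,0,-0.0186,0.0369,0,0.6,0,0,0,-0.0186,0.0369,0,0.6,0,0,0,0,0,0,0.6,0,0,0,0,0,0,0.6,0,0,0,0,0,0,0.6,0,0,0,0,0,0,0.6,0,0,0,0,0,0.025,0.6,0,0,0,0,0,0.025,0.6]
}}

```text
time_s: 38.62
tcp_pos: [0.623, -0.2052, 0.1479]
ee_rot: [[0.999, 0.052, 0.005], [0.052, -0.999, -0.001], [0.005, 0.001, -1.0]]
wrist_force: [0.1, -0.2, 0.1]
gripper_width: 0.588
gripper_force: 0.0
```

```bash
python3 - <<'E'
from h import *
s=pose();t=np.array([.6204,-.2074,.0765]);print((s['ee_rot'].T@(t-s['tcp_pos'])).round(4))
E
```

```text
t 38.62 tcp [ 0.623  -0.2052  0.1479] yawx 2.96 tilt [ 0.0053 -0.0006] w 0.588 F [ 0.1 -0.2  0.1]
[-0.0031  0.002   0.0714]
```

Emit:
{"op": "drive_tool", "data": {
  "steps": [0,0,0,-0.0015,0.0015,0.02,0.6,0,0,0,0,0,0.02,0.6,0,0,0,0,0,0.013,0.6,0,0,0,0,0,0.009,0.6,0,0,0,0,0,0.005,0.6,0,0,0,0,0,0.003,0.6,0,0,0,0,0,0,0,0,0,0,0,0,0,0,0,0,0,0,0,0,0,0,0,0,0,0,0,0]
}}

```text
time_s: 39.45
tcp_pos: [0.6202, -0.2079, 0.0775]
ee_rot: [[0.999, 0.05, 0.002], [0.05, -0.999, -0.0], [0.002, 0.0, -1.0]]
wrist_force: [-0.3, 0.3, -0.5]
gripper_width: 0.381
gripper_force: 0.0
```

Emit:
{"op": "drive_tool", "data": {
  "steps": [0,0,0,0,0,0,0,0,0,0,0,0,0,0,0,0,0,0,0,0,0,0,0,0,0,0,0,0]
}}

```text
time_s: 39.78
tcp_pos: [0.62, -0.2077, 0.0771]
ee_rot: [[0.999, 0.05, 0.001], [0.05, -0.999, -0.0], [0.001, 0.0, -1.0]]
wrist_force: [-1.1, 1.1, 2.3]
gripper_width: 0.261
gripper_force: 30.0
```

```bash
python3 -c "
from h import *
knob()"
```

```text
t 39.78 tcp [ 0.62   -0.2077  0.0771] yawx 2.86 tilt [ 0.001 -0.   ] w 0.261 F [-1.1  1.1  2.3]
R 0.1502 ang 270.15 Fr,Ft -1.1 -1.0666666666666667
```

Emit:
{"op": "drive_tool", "data": {
  "steps": [0,0,0,0,0,-0.004,0,0,0,0,0,0,-0.006,0,0,0,0,0,0,-0.006,0,0,0,0,0,0,-0.003,0,0,0,0,0,0,0,0,0,0,0,0,0,0,0]
}}

```text
time_s: 40.28
tcp_pos: [0.6189, -0.2076, 0.0947]
ee_rot: [[0.999, 0.049, -0.002], [0.049, -0.999, 0.001], [-0.002, -0.001, -1.0]]
wrist_force: [-0.4, 0.2, -9.2]
gripper_width: 0.261
gripper_force: 30.0
```

Emit:
{"op": "drive_tool", "data": {
  "steps": [0,0,0,-0.013,-0.0012,0,0,0,0,0,-0.013,-0.0011,0,0,0,0,0,-0.0127,-0.0034,0,0,0,0,0,-0.0126,-0.0034,0,0,0,0,0,-0.0119,-0.0055,0,0,0,0,0,-0.0118,-0.0056,0,0,0,0,0,-0.0107,-0.0075,0,0,0,0,0,-0.0107,-0.0075,0,0,0,0,0,-0.0093,-0.0092,0,0,0,0,0,-0.0092,-0.0093,0,0]
}}

```text
time_s: 41.12
tcp_pos: [0.5012, -0.1598, 0.0953]
ee_rot: [[0.999, 0.049, -0.001], [0.049, -0.999, -0.0], [-0.001, 0.0, -1.0]]
wrist_force: [0.2, -0.4, -8.5]
gripper_width: 0.261
gripper_force: 30.0
```

Emit:
{"op": "drive_tool", "data": {
  "steps": [0,0,0,-0.0075,-0.0107,0,0,0,0,0,-0.0075,-0.0107,0,0,0,0,0,-0.0056,-0.0118,0,0,0,0,0,-0.0055,-0.0119,0,0,0,0,0,-0.0034,-0.0126,0,0,0,0,0,-0.0034,-0.0127,0,0,0,0,0,-0.0012,-0.013,0,0,0,0,0,-0.0011,-0.013,0,0,0,0,0,0,0,0,0,0,0,0,0,0,0,0]
}}

```text
time_s: 41.95
tcp_pos: [0.4616, -0.0648, 0.0955]
ee_rot: [[0.999, 0.051, -0.001], [0.051, -0.999, -0.0], [-0.001, -0.0, -1.0]]
wrist_force: [-2.2, -0.1, -8.9]
gripper_width: 0.266
gripper_force: 30.0
```

```bash
python3 -c "
from h import *
knob()"
```

```text
t 41.95 tcp [ 0.4616 -0.0648  0.0955] yawx 2.92 tilt [-0.0012 -0.    ] w 0.266 F [-2.2 -0.1 -8.9]
R 0.1506 ang 179.79 Fr,Ft 2.2 -0.06666666666666667
```

Emit:
{"op": "drive_tool", "data": {
  "steps": [0,0,0,0.0012,-0.013,0,0,0,0,0,0.0014,-0.013,0,0,0,0,0,0.0034,-0.0127,0,0,0,0,0,0.0036,-0.0126,0,0,0,0,0,0.0055,-0.0119,0,0,0,0,0,0.005,-0.0105,0,0,0,0,0,0,0,0,0,0,0,0,0,0,0,0]
}}

```text
time_s: 42.62
tcp_pos: [0.4783, 0.01, 0.095]
ee_rot: [[0.999, 0.05, -0.002], [0.05, -0.999, 0.0], [-0.002, -0.0, -1.0]]
wrist_force: [-3.1, 2.0, -8.7]
gripper_width: 0.263
gripper_force: 30.0
```

```bash
python3 - <<'E'
from h import *
s=knob();t=np.r_[C+.15*np.array([np.cos(np.radians(150)+YF),np.sin(np.radians(150)+YF)]),.0762];print((s['ee_rot'].T@(t-s['tcp_pos'])).round(4))
E
```

```text
t 42.62 tcp [0.4783 0.01   0.095 ] yawx 2.87 tilt [-0.0018  0.0002] w 0.263 F [-3.1  2.  -8.7]
R 0.1498 ang 150.22 Fr,Ft 3.7 -0.4
[ 0.0002 -0.0006  0.0188]
```

Emit:
{"op": "drive_tool", "data": {
  "steps": [0,0,0,0,-0.0003,0.005,0,0,0,0,0,0,0.005,0,0,0,0,0,0,0.005,0,0,0,0,0,0,0.0035,0,0,0,0,0,0,0,0,0,0,0,0,0,0,0,0,0,0,0,0,0,0.7,0,0,0,0,0,0,0.7,0,0,0,0,0,0,0.7,0,0,0,0,0,0,0.7]
}}

```text
time_s: 43.45
tcp_pos: [0.481, 0.0098, 0.0783]
ee_rot: [[0.999, 0.05, 0.005], [0.05, -0.999, 0.001], [0.005, -0.0, -1.0]]
wrist_force: [0.6, 0.5, -0.4]
gripper_width: 0.482
gripper_force: 0.0
```

Emit:
{"op": "drive_tool", "data": {
  "steps": [0,0,0,0,0,0,0.7,0,0,0,0,0,-0.02,0.7,0,0,0,0,0,-0.04,0.7,0,0,0,0,0,-0.04,0.6,0,0,0,0,0,-0.02,0.6,0,0,0,0.0186,0.0369,0,0.6,0,0,0,0.0186,0.0369,0,0.6,0,0,0,0.0186,0.0369,0,0.6,0,0,0,0,0,0,0.6,0,0,0,0,0,0,0.6]
}}

```text
time_s: 44.28
tcp_pos: [0.5407, -0.1002, 0.1967]
ee_rot: [[0.999, 0.046, 0.0], [0.046, -0.999, -0.0], [0.0, 0.0, -1.0]]
wrist_force: [-0.3, 0.4, -0.1]
gripper_width: 0.602
gripper_force: 0.0
```

```bash
python3 - <<'E'
from h import *
s=pose();P=r.camera_params('wrist');im=r.capture('wrist');cv2.imwrite('pics/w12.png',im);H,S,V=cv2.split(cv2.cvtColor(im,cv2.COLOR_BGR2HSV))
k=((H>45)&(H<90)&(S>70)&(V>80)).astype(np.uint8);k[:60]=0
for c in blobs(k,300,9000):
    q=cv2.minAreaRect((plane('wrist',c[:,0,:].astype(float),.073,P)[:,:2]*1000).astype(np.float32));print(np.round(centre(c)),np.round(q[0],1),np.round(q[1],1),q[2])
E
```

```text
t 44.28 tcp [ 0.5407 -0.1002  0.1967] yawx 2.64 tilt [ 0.0003 -0.0003] w 0.602 F [-0.3  0.4 -0.1]
[342. 188.] [ 548.  -119.5] [43.  33.9] 65.04393005371094
```

View pics/w12.png

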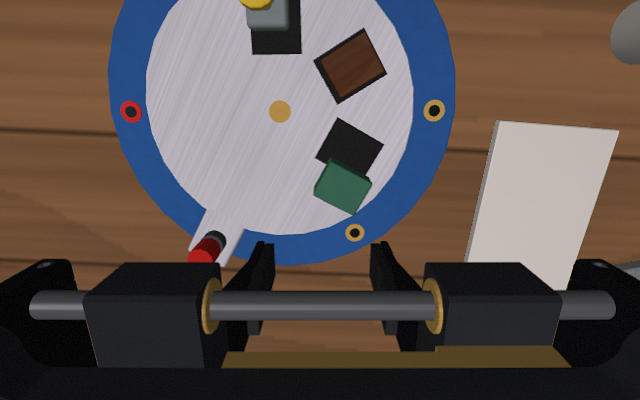

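The green block lies flat at (342,188), half off pad3, which is at (350,150). The thin block is still well on pad2. I go over the green block with a 65° heading.

Emit:
{"op": "drive_tool", "data": {
  "steps": [0,0,-0.109,0.0064,0.0196,0,0.6,0,0,-0.109,0,0,0,0.6,0,0,-0.109,0,0,0,0.6,0,0,-0.109,0,0,0,0.6,0,0,-0.109,0,0,0,0.6,0,0,-0.109,0,0,0,0.6,0,0,-0.109,0,0,0,0.6,0,0,-0.109,0,0,0.02,0.6,0,0,-0.109,0,0,0.02,0.6,0,0,-0.106,0,0,0.02,0.6]
}}

```text
time_s: 45.17
tcp_pos: [0.5473, -0.1161, 0.1372]
ee_rot: [[0.414, 0.91, 0.002], [0.91, -0.414, 0.0], [0.001, 0.002, -1.0]]
wrist_force: [-0.1, 0.9, -0.2]
gripper_width: 0.597
gripper_force: 0.0
```

Emit:
{"op": "drive_tool", "data": {
  "steps": [0,0,0,0,0,0,0.6,0,0,0,0,0,0,0.6,0,0,0,0,0,0,0.6]
}}

```text
time_s: 45.42
tcp_pos: [0.5481, -0.1169, 0.1385]
ee_rot: [[0.421, 0.907, 0.002], [0.907, -0.421, -0.001], [0.001, 0.002, -1.0]]
wrist_force: [0.4, -0.3, -0.2]
gripper_width: 0.599
gripper_force: 0.0
```

```bash
python3 - <<'E'
from h import *
s=pose();P=r.camera_params('wrist');im=r.capture('wrist');cv2.imwrite('pics/w13.png',im);H,S,V=cv2.split(cv2.cvtColor(im,cv2.COLOR_BGR2HSV))
k=((H>45)&(H<90)&(S>70)&(V>85)).astype(np.uint8);k[:60]=0
for c in blobs(k,300,9000):
    q=cv2.minAreaRect((plane('wrist',c[:,0,:].astype(float),.073,P)[:,:2]*1000).astype(np.float32));print(np.round(centre(c)),np.round(q[0],1),np.round(q[1],1),q[2])
    print((s['ee_rot'].T@(np.array([q[0][0]/1000,q[0][1]/1000,.059])-s['tcp_pos'])).round(4))
E
```

```text
t 45.42 tcp [ 0.5481 -0.1169  0.1385] yawx 65.09 tilt [ 0.0023 -0.0005] w 0.599 F [ 0.4 -0.3 -0.2]
[321. 217.] [ 547.8 -119.2] [42.5 33.6] 63.857643127441406
[-0.0022  0.0005  0.0795]
```

Emit:
{"op": "drive_tool", "data": {
  "steps": [0,0,0.02,-0.0022,0.0005,0.02,0.6,0,0,0,0,0,0.02,0.6,0,0,0,0,0,0.017,0.6,0,0,0,0,0,0.011,0.6,0,0,0,0,0,0.007,0.6,0,0,0,0,0,0.004,0.6,0,0,0,0,0,0,0.6,0,0,0,0,0,0,0,0,0,0,0,0,0,0,0,0,0,0,0,0,0]
}}

```text
time_s: 46.3
tcp_pos: [0.5475, -0.1197, 0.059]
ee_rot: [[0.439, 0.899, 0.002], [0.899, -0.439, 0.0], [0.001, 0.002, -1.0]]
wrist_force: [0.0, 0.5, -0.5]
gripper_width: 0.452
gripper_force: 0.0
```

Emit:
{"op": "drive_tool", "data": {
  "steps": [0,0,0,0,0,0,0,0,0,0,0,0,0,0,0,0,0,0,0,0,0,0,0,0,0,0,0,0]
}}

```text
time_s: 46.63
tcp_pos: [0.5473, -0.1197, 0.0588]
ee_rot: [[0.438, 0.899, 0.001], [0.899, -0.438, -0.0], [0.0, 0.001, -1.0]]
wrist_force: [-0.3, -0.2, 4.8]
gripper_width: 0.412
gripper_force: 30.0
```

```bash
python3 - <<'E'
from h import *
s=pose();print(s['gripper_force'],(s['ee_rot'].T@(np.array([.5779,-.1246,s['tcp_pos'][2]])-s['tcp_pos'])).round(4))
E
```

```text
t 46.63 tcp [ 0.5473 -0.1197  0.0588] yawx 64.0 tilt [ 0.0012 -0.0002] w 0.412 F [-0.3 -0.2  4.8]
29.998425543308258 [0.009  0.0297 0.    ]
```

Emit:
{"op": "drive_tool", "data": {
  "steps": [0,0,0,0,0,-0.006,0,0,0,0,0,0,-0.006,0,0,0,0,0.0045,0.0149,0,0,0,0,0,0.0045,0.0148,0,0,0,0,0.019,0,0,0,0,0,0,0,0,0,0,0,0,0,0,0,0,0,0]
}}

```text
time_s: 47.22
tcp_pos: [0.5764, -0.1246, 0.0696]
ee_rot: [[0.456, 0.89, -0.002], [0.89, -0.456, 0.0], [-0.0, -0.002, -1.0]]
wrist_force: [-0.3, -0.4, -2.0]
gripper_width: 0.411
gripper_force: 30.0
```

```bash
python3 - <<'E'
from h import *
s=pose();print(s['gripper_force'],(s['ee_rot'].T@(np.array([.5779,-.1246,.059])-s['tcp_pos'])).round(4))
E
```

```text
t 47.22 tcp [ 0.5764 -0.1246  0.0696] yawx 62.87 tilt [-0.0017  0.0003] w 0.411 F [-0.3 -0.4 -2. ]
29.99669373035431 [0.0006 0.0013 0.0106]
```

Emit:
{"op": "drive_tool", "data": {
  "steps": [0,0,0,0.0005,0.001,0.005,0,0,0,0,0,0,0.003,0,0,0,0,0,0,0.0023,0,0,0,0,0,0,0,0,0,0,0,0,0,0,0.6,0,0,0,0,0,0,0.6,0,0,0,0,0,0,0.6,0,0,0,0,0,0,0.6,0,0,0,0,0,-0.02,0.6,0,0,0,0,0,-0.04,0.6]
}}

```text
time_s: 48.05
tcp_pos: [0.5748, -0.1244, 0.1154]
ee_rot: [[0.457, 0.89, -0.012], [0.89, -0.457, 0.001], [-0.005, -0.011, -1.0]]
wrist_force: [1.2, -0.0, 0.4]
gripper_width: 0.595
gripper_force: 0.0
```

Emit:
{"op": "drive_tool", "data": {
  "steps": [0,0,0.1047,0,0,-0.04,0.6,0,0,0.1047,0,0,-0.03,0.6,0,0,0.1047,0,0,0,0.6,0,0,0.1047,0,0,0,0.6,0,0,0.1047,0,0,0,0.6,0,0,0.1047,0,0,0,0.6,0,0,0.1047,0,0,0,0.6,0,0,0.1047,0,0,0,0.6,0,0,0.1047,0,0,0,0.6,0,0,0.1047,0,0,0,0.6]
}}

```text
time_s: 48.88
tcp_pos: [0.5785, -0.1246, 0.1899]
ee_rot: [[0.999, 0.045, 0.0], [0.045, -0.999, 0.0], [0.0, -0.0, -1.0]]
wrist_force: [0.7, 0.4, -0.3]
gripper_width: 0.599
gripper_force: 0.0
```

Emit:
{"op": "drive_tool", "data": {
  "steps": [0,0,0,0,0,0,0.6,0,0,0,0,0,0,0.6]
}}

```text
time_s: 49.05
tcp_pos: [0.5785, -0.1246, 0.1898]
ee_rot: [[0.999, 0.053, 0.0], [0.053, -0.999, 0.0], [0.0, -0.0, -1.0]]
wrist_force: [0.4, -0.4, 0.7]
gripper_width: 0.6
gripper_force: 0.0
```

```bash
cat >> h.py <<'E'
def green(z=.073):
    P=r.camera_params('wrist');im=r.capture('wrist');H,S,V=cv2.split(cv2.cvtColor(im,cv2.COLOR_BGR2HSV))
    k=((H>45)&(H<90)&(S>70)&(V>85)).astype(np.uint8)
    for c in blobs(k,150,9000):
        q=cv2.minAreaRect((plane('wrist',c[:,0,:].astype(float),z,P)[:,:2]*1000).astype(np.float32));print('green',np.round(centre(c)),np.round(q[0],1),np.round(q[1],1),round(q[2],1))
    return im
def to(x,y,z):
    s=r.sense();print('shift',(s['ee_rot'].T@(np.array([x,y,z])-s['tcp_pos'])).round(4))
E
python3 - <<'E'
from h import *
pose();to(.4785,.0102,.0765);green()
E
```

```text
t 49.05 tcp [ 0.5785 -0.1246  0.1898] yawx 3.06 tilt [0.0001 0.0001] w 0.6 F [ 0.4 -0.4  0.7]
shift [-0.0927 -0.14    0.1133]
green [320. 197.] [ 579.1 -124.7] [41.6 33.5] 62.9
```

Green sits on pad3, at (579,-125) mm and 62.9°. Back to the knob.

Emit:
{"op": "drive_tool", "data": {
  "steps": [0,0,0,-0.0185,-0.028,0,0.6,0,0,0,-0.0185,-0.028,0,0.6,0,0,0,-0.0185,-0.028,0,0.6,0,0,0,-0.0185,-0.028,0,0.6,0,0,0,-0.0187,-0.028,0,0.6,0,0,0,0,0,0.025,0.6,0,0,0,0,0,0.025,0.6,0,0,0,0,0,0,0.6,0,0,0,0,0,0,0.6]
}}

```text
time_s: 49.85
tcp_pos: [0.4784, 0.0103, 0.1394]
ee_rot: [[0.999, 0.052, -0.002], [0.052, -0.999, -0.001], [-0.002, 0.001, -1.0]]
wrist_force: [0.2, -0.7, -0.0]
gripper_width: 0.603
gripper_force: 0.0
```

```bash
python3 - <<'E'
from h import *
pose();to(.4785,.0102,.0765)
E
```

```text
t 49.85 tcp [0.4784 0.0103 0.1394] yawx 3.01 tilt [-0.0022 -0.0012] w 0.603 F [ 0.2 -0.7 -0. ]
shift [0.0002 0.     0.0629]
```

Emit:
{"op": "drive_tool", "data": {
  "steps": [0,0,0,0,0,0.02,0.6,0,0,0,0,0,0.018,0.6,0,0,0,0,0,0.012,0.6,0,0,0,0,0,0.008,0.6,0,0,0,0,0,0.005,0.6,0,0,0,0,0,0,0.6,0,0,0,0,0,0,0,0,0,0,0,0,0,0,0,0,0,0,0,0,0,0,0,0,0,0,0,0]
}}

```text
time_s: 50.68
tcp_pos: [0.4793, 0.0106, 0.0774]
ee_rot: [[0.999, 0.051, 0.001], [0.051, -0.999, 0.0], [0.001, -0.0, -1.0]]
wrist_force: [-0.6, 0.2, -0.0]
gripper_width: 0.381
gripper_force: 0.0
```

Emit:
{"op": "drive_tool", "data": {
  "steps": [0,0,0,0,0,0,0,0,0,0,0,0,0,0,0,0,0,0,0,0,0,0,0,0,0,0,0,0]
}}

```text
time_s: 51.02
tcp_pos: [0.4793, 0.0106, 0.0771]
ee_rot: [[0.999, 0.051, 0.001], [0.051, -0.999, 0.0], [0.001, -0.0, -1.0]]
wrist_force: [0.6, -0.3, 2.0]
gripper_width: 0.259
gripper_force: 30.0
```

Emit:
{"op": "drive_tool", "data": {
  "steps": [0,0,0,0,0,-0.004,0,0,0,0,0,0,-0.006,0,0,0,0,0,0,-0.006,0,0,0,0,0,0,-0.003,0,0,0,0,0,0,0,0,0,0,0,0,0,0,0]
}}

```text
time_s: 51.52
tcp_pos: [0.4785, 0.0104, 0.0955]
ee_rot: [[0.999, 0.05, -0.001], [0.05, -0.999, 0.0], [-0.0, -0.0, -1.0]]
wrist_force: [2.6, -1.2, -8.1]
gripper_width: 0.262
gripper_force: 30.0
```

```bash
python3 -c "
from h import *
knob()"
```

```text
t 51.52 tcp [0.4785 0.0104 0.0955] yawx 2.88 tilt [-0.0005  0.0001] w 0.262 F [ 2.6 -1.2 -8.1]
R 0.1499 ang 150.08 Fr,Ft -2.8 -0.13333333333333333
```

Emit:
{"op": "drive_tool", "data": {
  "steps": [0,0,0,-0.0056,0.0118,0,0,0,0,0,-0.0055,0.0119,0,0,0,0,0,-0.0034,0.0126,0,0,0,0,0,-0.0034,0.0127,0,0,0,0,0,-0.0012,0.013,0,0,0,0,0,-0.0011,0.013,0,0,0,0,0,0.0011,0.013,0,0,0,0,0,0.0012,0.013,0,0,0,0,0,0.0034,0.0127,0,0,0,0,0,0.0034,0.0126,0,0]
}}

```text
time_s: 52.35
tcp_pos: [0.4743, -0.117, 0.0957]
ee_rot: [[0.999, 0.05, 0.002], [0.05, -0.999, 0.001], [0.002, -0.001, -1.0]]
wrist_force: [3.5, 2.4, -8.8]
gripper_width: 0.262
gripper_force: 30.0
```

Emit:
{"op": "drive_tool", "data": {
  "steps": [0,0,0,0.0055,0.0119,0,0,0,0,0,0.0056,0.0118,0,0,0,0,0,0.0075,0.0107,0,0,0,0,0,0.0075,0.0107,0,0,0,0,0,0.0093,0.0093,0,0,0,0,0,0.0092,0.0092,0,0,0,0,0,0.0107,0.0075,0,0,0,0,0,0.0107,0.0075,0,0,0,0,0,0,0,0,0,0,0,0,0,0,0,0]
}}

```text
time_s: 53.18
tcp_pos: [0.5435, -0.1913, 0.0945]
ee_rot: [[0.999, 0.049, -0.002], [0.049, -0.999, 0.002], [-0.002, -0.002, -1.0]]
wrist_force: [1.9, 4.8, -8.3]
gripper_width: 0.26
gripper_force: 30.0
```

```bash
python3 -c "
from h import *
knob()"
```

```text
t 53.18 tcp [ 0.5435 -0.1913  0.0945] yawx 2.82 tilt [-0.002   0.0017] w 0.26 F [ 1.9  4.8 -8.3]
R 0.1501 ang 239.96 Fr,Ft -5.2 -0.46666666666666673
```

Emit:
{"op": "drive_tool", "data": {
  "steps": [0,0,0,0.0118,0.0046,0,0,0,0,0,0.0119,0.005,0,0,0,0,0,0.0126,0.0034,0,0,0,0,0,0.0127,0.0034,0,0,0,0,0,0.013,0.0012,0,0,0,0,0,0.0125,0.001,0,0,0,0,0,0,0,0,0,0,0,0,0,0,0,0,0,0,0,0,0,0,0]
}}

```text
time_s: 53.93
tcp_pos: [0.6175, -0.2068, 0.095]
ee_rot: [[0.999, 0.05, -0.003], [0.05, -0.999, -0.0], [-0.003, 0.0, -1.0]]
wrist_force: [-0.3, -3.1, -8.2]
gripper_width: 0.258
gripper_force: 30.0
```

```bash
python3 -c "
from h import *
knob();to(.6203,-.2075,.0768)"
```

```text
t 53.93 tcp [ 0.6175 -0.2068  0.095 ] yawx 2.88 tilt [-0.0033 -0.0002] w 0.258 F [-0.3 -3.1 -8.2]
R 0.1492 ang 269.22 Fr,Ft 3.1 -0.4
shift [0.0028 0.0009 0.0182]
```

Emit:
{"op": "drive_tool", "data": {
  "steps": [0,0,0,0.0022,0.0008,0,0,0,0,0,0,0,0,0,0,0,0,0,0,0.005,0,0,0,0,0,0,0.005,0,0,0,0,0,0,0.005,0,0,0,0,0,0,0.0035,0,0,0,0,0,0,0,0,0,0,0,0,0,0,0]
}}

```text
time_s: 54.6
tcp_pos: [0.622, -0.2069, 0.0775]
ee_rot: [[0.999, 0.051, 0.001], [0.051, -0.999, -0.0], [0.001, 0.0, -1.0]]
wrist_force: [0.2, -1.5, -5.3]
gripper_width: 0.265
gripper_force: 30.0
```

```bash
python3 -c "
from h import *
knob()"
```

```text
t 54.6 tcp [ 0.622  -0.2069  0.0775] yawx 2.92 tilt [ 0.0007 -0.0002] w 0.265 F [ 0.2 -1.5 -5.3]
R 0.1495 ang 270.94 Fr,Ft 1.5 0.06666666666666667
```

Emit:
{"op": "drive_tool", "data": {
  "steps": [0,0,0,0,0,0,0.7,0,0,0,0,0,0,0.7,0,0,0,0,0,0,0.7,0,0,0,0,0,0,0.7,0,0,0,0,0,0,0.7,0,0,0,0,0,-0.02,0.7,0,0,0,0,0,-0.04,0.7,0,0,0,0,0,-0.04,0.5,0,0,0,0,0,-0.02,0,0,0,0,0,0,0,0]
}}

```text
time_s: 55.43
tcp_pos: [0.6251, -0.2077, 0.2049]
ee_rot: [[0.999, 0.052, 0.013], [0.052, -0.999, -0.003], [0.013, 0.004, -1.0]]
wrist_force: [-0.3, -1.1, 0.1]
gripper_width: 0.551
gripper_force: 0.0
```

Emit:
{"op": "drive_tool", "data": {
  "steps": [0,0,0,0.0186,-0.0373,0,0,0,0,0,0.0186,-0.0373,0,0,0,0,0,0.0186,-0.0373,0,0,0,0,0,0.0186,-0.0373,0,0,0,0,0,0,0,0,0,0,0,0,0,0,0,0,0,0,0,0,0,0,0,0,0,0,0,0,0,0]
}}

```text
time_s: 56.1
tcp_pos: [0.6879, -0.0552, 0.1971]
ee_rot: [[0.999, 0.05, -0.001], [0.05, -0.999, -0.0], [-0.001, 0.0, -1.0]]
wrist_force: [-1.0, -0.4, 0.2]
gripper_width: 0.018
gripper_force: 0.0
```

```bash
python3 - <<'E'
from h import *
s=pose();im=green();to(.6886,-.0543,.136)
P=r.camera_params('wrist');H,S,V=cv2.split(cv2.cvtColor(im,cv2.COLOR_BGR2HSV))
k=((((H<8)|(H>172))&(S>150)&(V>110))).astype(np.uint8);k[:150]=0;k[:,:380]=0
for c in blobs(k,50,9000): print('red',np.round(centre(c)),plane('wrist',[centre(c)],.09,P).round(4))
cv2.imwrite('pics/w14.png',im)
E
```

```text
t 56.1 tcp [ 0.6879 -0.0552  0.1971] yawx 2.84 tilt [-0.0006 -0.0002] w 0.018 F [-1.  -0.4  0.2]
green [319.  41.] [816.1 -48.5] [24.8 44.8] 2.8
shift [ 0.0008 -0.0011  0.0613]
red [475. 272.] [[ 0.6256 -0.2028  0.09  ]]
```

View pics/w14.png

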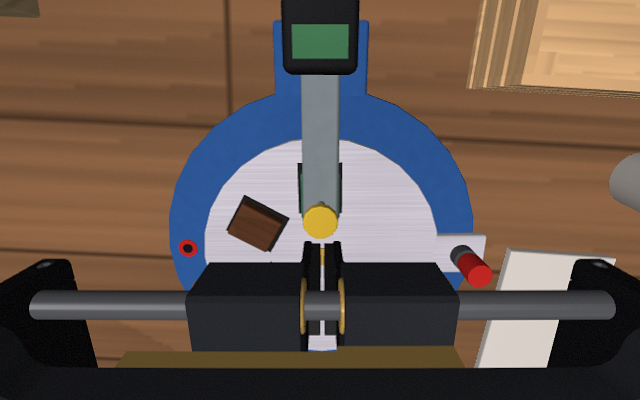

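The green block is centred under the arm, showing equally on both sides at (302,190) and (340,190). I've now viewed 15 pictures, one over the limit of 14, so I'll rely on numbers from here. Foot contact should come near TCP z 0.131.

Emit:
{"op": "drive_tool", "data": {
  "steps": [0,0,0,0.0008,-0.0011,0.02,0,0,0,0,0,0,0.015,0,0,0,0,0,0,0.01,0,0,0,0,0,0,0.006,0,0,0,0,0,0,0.004,0,0,0,0,0,0,0.003,0,0,0,0,0,0,0.003,0,0,0,0,0,0,0.003,0,0,0,0,0,0,0.002,0,0,0,0,0,0,0,0]
}}

```text
time_s: 56.98
tcp_pos: [0.6897, -0.0532, 0.1319]
ee_rot: [[0.999, 0.051, 0.001], [0.051, -0.999, -0.001], [0.001, 0.001, -1.0]]
wrist_force: [0.0, -0.9, 3.1]
gripper_width: 0.008
gripper_force: 1.7
```

Emit:
{"op": "drive_tool", "data": {
  "steps": [0,0,0,0,0,0.001,0,0,0,0,0,0,0.001,0,0,0,0,0,0,0,0,0,0,0,0,0,0,0]
}}

```text
time_s: 57.32
tcp_pos: [0.6896, -0.0532, 0.1299]
ee_rot: [[0.999, 0.051, 0.001], [0.051, -0.999, -0.0], [0.001, 0.0, -1.0]]
wrist_force: [-0.1, -1.9, 4.1]
gripper_width: 0.004
gripper_force: 2.2
```

Emit:
{"op": "drive_tool", "data": {
  "steps": [0,0,0,0,0,0.001,0,0,0,0,0,0,0.0005,0,0,0,0,0,0,0,0,0,0,0,0,0,0,0,0,0,0,0,0,0,0,0,0,0,0,0,0,0,0,0,0,0,0,0,0,0,0,0,0,0,0,0,0,0,0,0,0,0,0,0,0,0,0,0,0,0]
}}

```text
time_s: 58.15
tcp_pos: [0.6896, -0.0531, 0.1282]
ee_rot: [[0.999, 0.051, 0.001], [0.051, -0.999, -0.0], [0.001, 0.0, -1.0]]
wrist_force: [-0.2, -1.2, 5.1]
gripper_width: 0.0
gripper_force: 2.6
```

Emit:
{"op": "drive_tool", "data": {
  "steps": [0,0,0,0,0,-0.003,0,0,0,0,0,0,-0.006,0,0,0,0,0,0,-0.01,0,0,0,0,0,0,-0.02,0,0,0,0,0,0,-0.03,0.3,0,0,0,-0.0186,0.0374,0,0.6,0,0,0,-0.0186,0.0374,0,0.6,0,0,0,-0.0186,0.0374,0,0.6,0,0,0,-0.0186,0.0374,0,0.6,0,0,0,0,0,0,0.6]
}}

```text
time_s: 58.98
tcp_pos: [0.6188, -0.2106, 0.1966]
ee_rot: [[0.999, 0.044, -0.003], [0.044, -0.999, 0.001], [-0.003, -0.001, -1.0]]
wrist_force: [0.3, 0.2, -0.3]
gripper_width: 0.373
gripper_force: 0.0
```

Emit:
{"op": "drive_tool", "data": {
  "steps": [0,0,0,0,0,0,0.6,0,0,0,0,0,0,0.6,0,0,0,0,0,0.025,0.6,0,0,0,0,0,0.025,0.6,0,0,0,0,0,0,0.6]
}}

```text
time_s: 59.4
tcp_pos: [0.6197, -0.2031, 0.1409]
ee_rot: [[0.999, 0.052, -0.011], [0.052, -0.999, 0.004], [-0.011, -0.004, -1.0]]
wrist_force: [-1.0, 0.0, -2.0]
gripper_width: 0.594
gripper_force: 0.0
```

```bash
python3 - <<'E'
from h import *
pose();to(.6215,-.2073,.077)
E
```

```text
t 59.4 tcp [ 0.6197 -0.2031  0.1409] yawx 2.96 tilt [-0.0107  0.0035] w 0.594 F [-1.  0. -2.]
shift [0.0023 0.0046 0.0639]
```

Emit:
{"op": "drive_tool", "data": {
  "steps": [0,0,0,-0.0005,0.0005,0.02,0.6,0,0,0,0,0,0.02,0.6,0,0,0,0,0,0.013,0.6,0,0,0,0,0,0.007,0.6,0,0,0,0,0,0.004,0.6,0,0,0,0,0,0,0.6,0,0,0,0,0,0,0.6]
}}

```text
time_s: 59.98
tcp_pos: [0.623, -0.2061, 0.0838]
ee_rot: [[0.999, 0.052, 0.002], [0.052, -0.999, -0.0], [0.002, 0.001, -1.0]]
wrist_force: [0.2, -0.1, -0.0]
gripper_width: 0.599
gripper_force: 0.0
```

```bash
python3 - <<'E'
from h import *
pose();to(.6215,-.2073,.077)
E
```

```text
t 59.98 tcp [ 0.623  -0.2061  0.0838] yawx 2.96 tilt [ 0.0015 -0.0005] w 0.599 F [ 0.2 -0.1 -0. ]
shift [-0.0016  0.0012  0.0068]
```

Emit:
{"op": "drive_tool", "data": {
  "steps": [0,0,0,-0.001,0.001,0.0035,0.6,0,0,0,0,0,0.0033,0.6,0,0,0,0,0,0,0,0,0,0,0,0,0,0,0,0,0,0,0,0,0,0,0,0,0,0,0,0,0,0,0,0,0,0,0,0,0,0,0,0,0,0,0,0,0,0,0,0,0,0,0,0,0,0,0,0]
}}

```text
time_s: 60.82
tcp_pos: [0.6213, -0.2073, 0.0761]
ee_rot: [[0.999, 0.051, 0.0], [0.051, -0.999, -0.0], [0.0, 0.0, -1.0]]
wrist_force: [-0.7, 0.1, 0.7]
gripper_width: 0.265
gripper_force: 30.0
```

Emit:
{"op": "drive_tool", "data": {
  "steps": [0,0,0,0,0,0,0,0,0,0,0,0,-0.004,0,0,0,0,0,0,-0.006,0,0,0,0,0,0,-0.006,0,0,0,0,0,0,-0.003,0,0,0,0,0,0,0,0,0,0,0,0,0,0,0]
}}

```text
time_s: 61.4
tcp_pos: [0.6206, -0.2072, 0.0942]
ee_rot: [[0.999, 0.05, -0.001], [0.05, -0.999, 0.001], [-0.001, -0.001, -1.0]]
wrist_force: [-0.6, -1.0, -9.3]
gripper_width: 0.26
gripper_force: 30.0
```

```bash
python3 -c "
from h import *
knob()"
```

```text
t 61.4 tcp [ 0.6206 -0.2072  0.0942] yawx 2.88 tilt [-0.0013  0.0006] w 0.26 F [-0.6 -1.  -9.3]
R 0.1497 ang 270.38 Fr,Ft 0.9 -0.6
```

Emit:
{"op": "drive_tool", "data": {
  "steps": [0,0,0,-0.013,-0.0012,0,0,0,0,0,-0.013,-0.0011,0,0,0,0,0,-0.0127,-0.0034,0,0,0,0,0,-0.0126,-0.0034,0,0,0,0,0,-0.0119,-0.0055,0,0,0,0,0,-0.0118,-0.0056,0,0,0,0,0,-0.0107,-0.0075,0,0,0,0,0,-0.0107,-0.0075,0,0,0,0,0,-0.0093,-0.0092,0,0,0,0,0,-0.0092,-0.0093,0,0]
}}

```text
time_s: 62.23
tcp_pos: [0.5023, -0.1593, 0.0946]
ee_rot: [[0.999, 0.05, -0.001], [0.05, -0.999, 0.0], [-0.001, -0.0, -1.0]]
wrist_force: [1.2, -0.8, -8.3]
gripper_width: 0.26
gripper_force: 30.0
```

Emit:
{"op": "drive_tool", "data": {
  "steps": [0,0,0,-0.0075,-0.0107,0,0,0,0,0,-0.0075,-0.0107,0,0,0,0,0,-0.0056,-0.0118,0,0,0,0,0,-0.0055,-0.0119,0,0,0,0,0,-0.0034,-0.0126,0,0,0,0,0,-0.0034,-0.0127,0,0,0,0,0,-0.0012,-0.013,0,0,0,0,0,-0.0011,-0.013,0,0,0,0,0,0,0,0,0,0,0,0,0,0,0,0]
}}

```text
time_s: 63.07
tcp_pos: [0.463, -0.0643, 0.0949]
ee_rot: [[0.999, 0.052, -0.001], [0.052, -0.999, 0.0], [-0.001, -0.0, -1.0]]
wrist_force: [-1.5, -0.5, -8.8]
gripper_width: 0.262
gripper_force: 30.0
```

```bash
python3 -c "
from h import *
knob()"
```

```text
t 63.07 tcp [ 0.463  -0.0643  0.0949] yawx 2.98 tilt [-0.0011  0.0002] w 0.262 F [-1.5 -0.5 -8.8]
R 0.1492 ang 179.65 Fr,Ft 1.5 0.4
```

Emit:
{"op": "drive_tool", "data": {
  "steps": [0,0,0,0.0011,-0.013,0,0,0,0,0,0.0011,-0.013,0,0,0,0,0,0.0034,-0.0127,0,0,0,0,0,0.0034,-0.0126,0,0,0,0,0,0.0055,-0.0119,0,0,0,0,0,0.0056,-0.0118,0,0,0,0,0,0.0075,-0.0107,0,0,0,0,0,0.0075,-0.0107,0,0,0,0,0,0.0093,-0.0092,0,0,0,0,0,0.0092,-0.0093,0,0]
}}

```text
time_s: 63.9
tcp_pos: [0.5122, 0.0537, 0.0947]
ee_rot: [[0.999, 0.051, -0.0], [0.051, -0.999, 0.0], [-0.0, -0.0, -1.0]]
wrist_force: [-1.4, 0.8, -7.8]
gripper_width: 0.262
gripper_force: 30.0
```

Emit:
{"op": "drive_tool", "data": {
  "steps": [0,0,0,0.0107,-0.0075,0,0,0,0,0,0.0107,-0.0075,0,0,0,0,0,0.0119,-0.0056,0,0,0,0,0,0.0118,-0.0055,0,0,0,0,0,0.0127,-0.0034,0,0,0,0,0,0.0126,-0.0034,0,0,0,0,0,0.013,-0.0012,0,0,0,0,0,0.01,-0.0008,0,0,0,0,0,0,0,0,0,0,0,0,0,0,0,0]
}}

```text
time_s: 64.73
tcp_pos: [0.604, 0.0923, 0.0944]
ee_rot: [[0.999, 0.05, 0.001], [0.05, -0.999, 0.0], [0.001, 0.0, -1.0]]
wrist_force: [-0.2, -0.2, -8.7]
gripper_width: 0.263
gripper_force: 30.0
```

```bash
python3 -c "
from h import *
knob();to(.6047,.0921,.0762)"
```

```text
t 64.73 tcp [0.604  0.0923 0.0944] yawx 2.89 tilt [0.0008 0.    ] w 0.263 F [-0.2 -0.2 -8.7]
R 0.1502 ang 90.15 Fr,Ft -0.2 0.2
shift [0.0007 0.0002 0.0182]
```

Emit:
{"op": "drive_tool", "data": {
  "steps": [0,0,0,0.0004,0,0.005,0,0,0,0,0,0,0.005,0,0,0,0,0,0,0.005,0,0,0,0,0,0,0.0032,0,0,0,0,0,0,0,0,0,0,0,0,0,0,0]
}}

```text
time_s: 65.23
tcp_pos: [0.6035, 0.0922, 0.077]
ee_rot: [[0.999, 0.051, 0.001], [0.051, -0.999, 0.0], [0.001, -0.0, -1.0]]
wrist_force: [-0.5, -0.3, -5.2]
gripper_width: 0.262
gripper_force: 30.0
```

```bash
python3 -c "
from h import *
knob()"
```

```text
t 65.23 tcp [0.6035 0.0922 0.077 ] yawx 2.92 tilt [0.0007 0.0001] w 0.262 F [-0.5 -0.3 -5.2]
R 0.1501 ang 90.35 Fr,Ft -0.2 0.5333333333333333
```

Emit:
{"op": "drive_tool", "data": {
  "steps": [0,0,0,0,0,0,0.7,0,0,0,0,0,0,0.7,0,0,0,0,0,0,0.7,0,0,0,0,0,0,0.7,0,0,0,0,0,0,0.7,0,0,0,0,0,-0.02,0.7,0,0,0,0,0,-0.04,0.6,0,0,0,0,0,-0.04,0.6,0,0,0,-0.0188,0.0375,0,0.6,0,0,0,-0.0188,0.0375,0,0.6]
}}

```text
time_s: 66.07
tcp_pos: [0.5719, 0.0167, 0.1802]
ee_rot: [[0.998, 0.054, 0.008], [0.054, -0.999, 0.002], [0.008, -0.001, -1.0]]
wrist_force: [-0.7, -1.1, -0.7]
gripper_width: 0.606
gripper_force: 0.0
```

Emit:
{"op": "drive_tool", "data": {
  "steps": [0,0,0,-0.0188,0.0375,0,0.6,0,0,0,-0.0188,0.0375,0,0.6,0,0,0,0,0,0,0.6,0,0,0,0,0,0,0.6]
}}

```text
time_s: 66.4
tcp_pos: [0.5355, -0.0625, 0.1776]
ee_rot: [[0.999, 0.047, 0.001], [0.047, -0.999, 0.0], [0.001, 0.0, -1.0]]
wrist_force: [0.5, -0.5, 0.9]
gripper_width: 0.604
gripper_force: 0.0
```

```bash
python3 - <<'E'
from h import *
pose();im=green();cv2.imwrite('pics/w15.png',im)
P=r.camera_params('wrist');H,S,V=cv2.split(cv2.cvtColor(im,cv2.COLOR_BGR2HSV))
k=((H<22)&(S>100)&(V>40)&(V<125)).astype(np.uint8);k[:60]=0;k[260:]=0;k=cv2.morphologyEx(k,cv2.MORPH_OPEN,np.ones((3,3)))
for c in blobs(k,300,4000):
    q=cv2.minAreaRect((plane('wrist',c[:,0,:].astype(float),.061,P)[:,:2]*1000).astype(np.float32));print('brown',np.round(centre(c)),np.round(q[0],1),np.round(q[1],1),round(q[2],1))
k=((((H<8)|(H>172))&(S>150)&(V>110))).astype(np.uint8)
for c in blobs(k,50,9000): print('red',np.round(centre(c)),plane('wrist',[centre(c)],.09,P).round(4),cv2.boundingRect(c))
to(.537,-.0615,.059)
E
```

```text
t 66.4 tcp [ 0.5355 -0.0625  0.1776] yawx 2.72 tilt [0.0013 0.    ] w 0.604 F [ 0.5 -0.5  0.9]
green [321. 198.] [538.3 -62.4] [42.2 33.7] 3.6
brown [395. 152.] [ 579.8 -123.2] [45.3 35.7] 63.1
brown [140. 111.] [603.3  91. ] [17.3 23.6] 89.8
brown [571. 104.] [ 626.2 -266.5] [ 24.5 118.6] 0.5
brown [591.  83.] [ 644.5 -275.1] [83.3  5.4] 89.7
red [119. 112.] [[0.6044 0.0919 0.09  ]] (103, 96, 32, 33)
shift [0.0005 0.0002 0.1184]
```

Both blocks lie flat on their pads and the knob is in the home hole, at (604,92) mm. I pick up green.

Emit:
{"op": "drive_tool", "data": {
  "steps": [0,0,0,0.002,0,0.03,0.6,0,0,0,0,0,0.03,0.6,0,0,0,0,0,0.025,0.6,0,0,0,0,0,0.018,0.6,0,0,0,0,0,0.01,0.6,0,0,0,0,0,0.005,0.6,0,0,0,0,0,0,0.6,0,0,0,0,0,0,0,0,0,0,0,0,0,0,0,0,0,0,0,0,0]
}}

```text
time_s: 67.28
tcp_pos: [0.5391, -0.0603, 0.06]
ee_rot: [[0.999, 0.051, 0.003], [0.051, -0.999, 0.0], [0.003, -0.0, -1.0]]
wrist_force: [0.5, -0.4, -0.0]
gripper_width: 0.454
gripper_force: 0.0
```

Emit:
{"op": "drive_tool", "data": {
  "steps": [0,0,0,0,0,0,0,0,0,0,0,0,0,0,0,0,0,0,0,0,0,0,0,0,0,0,0,0]
}}

```text
time_s: 67.62
tcp_pos: [0.539, -0.0604, 0.0599]
ee_rot: [[0.999, 0.051, 0.002], [0.051, -0.999, 0.0], [0.002, 0.0, -1.0]]
wrist_force: [-1.1, 0.8, 5.7]
gripper_width: 0.412
gripper_force: 30.0
```

Emit:
{"op": "drive_tool", "data": {
  "steps": [0,0,0,0,0,-0.01,0,0,0,0,0,0,-0.025,0,0,0,0,0,0,-0.04,0,0,0,0,0,0,-0.03,0,0,0,0,0,0,0,0,0,0,0,0,0,0,0]
}}

```text
time_s: 68.12
tcp_pos: [0.539, -0.0603, 0.166]
ee_rot: [[0.999, 0.05, 0.004], [0.05, -0.999, 0.001], [0.005, -0.001, -1.0]]
wrist_force: [-1.1, -0.3, -1.4]
gripper_width: 0.41
gripper_force: 30.0
```

```bash
python3 - <<'E'
from h import *
s=pose();print(s['gripper_force']);to(.511,-.385,.027)
E
```

```text
t 68.12 tcp [ 0.539  -0.0603  0.166 ] yawx 2.88 tilt [0.0045 0.0012] w 0.41 F [-1.1 -0.3 -1.4]
29.99971479177475
shift [-0.0449  0.323   0.1384]
```

Emit:
{"op": "drive_tool", "data": {
  "steps": [0,0,0,-0.005,0.0359,0,0,0,0,0,-0.005,0.0359,0,0,0,0,0,-0.005,0.0359,0,0,0,0,0,-0.005,0.0359,0,0,0,0,0,-0.005,0.0359,0,0,0,0,0,-0.005,0.0359,0,0,0,0,0,-0.005,0.0359,0,0,0,0,0,-0.005,0.0359,0,0,0,0,0,-0.005,0.0359,0,0,0,0,0,0,0,0.02,0]
}}

```text
time_s: 68.95
tcp_pos: [0.51, -0.3921, 0.1453]
ee_rot: [[0.999, 0.046, 0.004], [0.046, -0.999, -0.005], [0.004, 0.005, -1.0]]
wrist_force: [1.6, 0.3, -0.1]
gripper_width: 0.41
gripper_force: 30.0
```

Emit:
{"op": "drive_tool", "data": {
  "steps": [0,0,0,0,0,0.04,0,0,0,0,0,0,0.035,0,0,0,0,0,0,0.02,0,0,0,0,0,0,0.01,0,0,0,0,0,0,0,0,0,0,0,0,0,0,0,0,0,0,0,0,0,0]
}}

```text
time_s: 69.53
tcp_pos: [0.5108, -0.3859, 0.0403]
ee_rot: [[0.999, 0.051, 0.002], [0.051, -0.999, -0.002], [0.002, 0.002, -1.0]]
wrist_force: [0.4, 0.3, -0.1]
gripper_width: 0.412
gripper_force: 30.0
```

```bash
python3 - <<'E'
from h import *
s=pose();print(s['gripper_force']);to(.511,-.385,.0275)
E
```

```text
t 69.53 tcp [ 0.5108 -0.3859  0.0403] yawx 2.94 tilt [ 0.0024 -0.0015] w 0.412 F [ 0.4  0.3 -0.1]
29.999740719795227
shift [ 0.0002 -0.001   0.0128]
```

Emit:
{"op": "drive_tool", "data": {
  "steps": [0,0,0,0,0,0.006,0,0,0,0,0,0,0.004,0,0,0,0,0,0,0.0025,0,0,0,0,0,0,0,0,0,0,0,0,0,0,0.6,0,0,0,0,0,0,0.6,0,0,0,0,0,0,0.6,0,0,0,0,0,0,0.6,0,0,0,0,0,-0.02,0.6,0,0,0,0,0,-0.04,0.6]
}}

```text
time_s: 70.37
tcp_pos: [0.5061, -0.3835, 0.0812]
ee_rot: [[0.999, 0.049, -0.011], [0.05, -0.999, 0.006], [-0.011, -0.007, -1.0]]
wrist_force: [1.1, -1.0, -0.2]
gripper_width: 0.596
gripper_force: 0.0
```

Emit:
{"op": "drive_tool", "data": {
  "steps": [0,0,0,0,0,-0.04,0.6,0,0,0,0,0,-0.03,0.6,0,0,0,0.0115,-0.0369,0,0.6,0,0,0,0.0115,-0.0369,0,0.6,0,0,0,0.0115,-0.0369,0,0.6,0,0,0,0.0115,-0.0369,0,0.6,0,0,0,0.0115,-0.0369,0,0.6,0,0,0,0.0115,-0.0369,0,0.6,0,0,0,0.0115,-0.0369,0,0.6,0,0,0,0,0,0,0.6]
}}

```text
time_s: 71.2
tcp_pos: [0.5787, -0.118, 0.1564]
ee_rot: [[0.998, 0.057, 0.002], [0.057, -0.998, 0.001], [0.002, -0.001, -1.0]]
wrist_force: [-0.9, -1.1, 0.6]
gripper_width: 0.599
gripper_force: 0.0
```

Emit:
{"op": "drive_tool", "data": {
  "steps": [0,0,-0.105,0,0,0,0.6,0,0,-0.105,0,0,0,0.6,0,0,-0.105,0,0,0,0.6,0,0,-0.105,0,0,0,0.6,0,0,-0.105,0,0,0,0.6,0,0,-0.105,0,0,0,0.6,0,0,-0.105,0,0,0,0.6,0,0,-0.105,0,0,0,0.6,0,0,-0.105,0,0,0,0.6,0,0,-0.102,0,0,0,0.6]
}}

```text
time_s: 72.03
tcp_pos: [0.5768, -0.1236, 0.1561]
ee_rot: [[0.451, 0.892, -0.0], [0.892, -0.451, 0.0], [-0.0, -0.0, -1.0]]
wrist_force: [-0.9, 0.1, -0.6]
gripper_width: 0.601
gripper_force: 0.0
```

Emit:
{"op": "drive_tool", "data": {
  "steps": [0,0,0,0,0,0.02,0.6,0,0,0,0,0,0,0.6,0,0,0,0,0,0,0.6]
}}

```text
time_s: 72.28
tcp_pos: [0.576, -0.1236, 0.1354]
ee_rot: [[0.456, 0.89, -0.003], [0.89, -0.456, -0.0], [-0.001, -0.002, -1.0]]
wrist_force: [0.3, 0.2, 0.2]
gripper_width: 0.595
gripper_force: 0.0
```

```bash
python3 - <<'E'
from h import *
pose();P=r.camera_params('wrist');im=r.capture('wrist');cv2.imwrite('pics/w16.png',im);H,S,V=cv2.split(cv2.cvtColor(im,cv2.COLOR_BGR2HSV))
k=((H<22)&(S>100)&(V>40)&(V<125)).astype(np.uint8);k[:60]=0;k[270:]=0;k=cv2.morphologyEx(k,cv2.MORPH_OPEN,np.ones((3,3)))
for c in blobs(k,1000,6000):
    q=cv2.minAreaRect((plane('wrist',c[:,0,:].astype(float),.061,P)[:,:2]*1000).astype(np.float32));print('brown',np.round(centre(c)),np.round(q[0],1),np.round(q[1],1),round(q[2],1))
to(.5785,-.1240,.0525)
E
```

```text
t 72.28 tcp [ 0.576  -0.1236  0.1354] yawx 62.86 tilt [-0.0029 -0.0001] w 0.595 F [0.3 0.2 0.2]
brown [325. 209.] [ 579. -124.] [44.7 35.7] 62.9
brown [627. 215.] [ 787.6 -240.6] [17.1 93.4] 0.0
brown [601. 215.] [ 768.1 -229.7] [ 13.2 103. ] 0.2
shift [0.0005 0.0017 0.0838]
```

Emit:
{"op": "drive_tool", "data": {
  "steps": [0,0,0,0.0008,0.0018,0.025,0.6,0,0,0,0,0,0.022,0.6,0,0,0,0,0,0.016,0.6,0,0,0,0,0,0.011,0.6,0,0,0,0,0,0.006,0.6,0,0,0,0,0,0.003,0.6,0,0,0,0,0,0,0.6,0,0,0,0,0,0,0.6]
}}

```text
time_s: 73.0
tcp_pos: [0.5797, -0.1235, 0.0542]
ee_rot: [[0.455, 0.89, 0.002], [0.89, -0.455, -0.0], [0.001, 0.002, -1.0]]
wrist_force: [-0.4, 0.1, -0.2]
gripper_width: 0.6
gripper_force: 0.0
```

```bash
python3 - <<'E'
from h import *
pose();to(.5785,-.1240,.0525)
E
```

```text
t 73.0 tcp [ 0.5797 -0.1235  0.0542] yawx 62.91 tilt [ 0.0018 -0.0002] w 0.6 F [-0.4  0.1 -0.2]
shift [-0.001  -0.0009  0.0017]
```

Emit:
{"op": "drive_tool", "data": {
  "steps": [0,0,0,0,0,0,0,0,0,0,0,0,0,0,0,0,0,0,0,0,0,0,0,0,0,0,0,0,0,0,0,0,0,0,0,0,0,0,0,0,0,0,0,0,0,0,0,0,0,0,0,0,0,0,0,0]
}}

```text
time_s: 73.67
tcp_pos: [0.5792, -0.1235, 0.0537]
ee_rot: [[0.455, 0.89, 0.001], [0.89, -0.455, -0.0], [0.0, 0.001, -1.0]]
wrist_force: [-1.3, 0.7, 3.7]
gripper_width: 0.401
gripper_force: 30.0
```

Emit:
{"op": "drive_tool", "data": {
  "steps": [0,0,0,0,0,-0.01,0,0,0,0,0,0,-0.025,0,0,0,0,0,0,-0.04,0,0,0,0,0,0,-0.025,0,0,0,0.105,0,0,0,0,0,0,0.105,0,0,0,0,0,0,0.105,0,0,0,0,0,0,0.105,0,0,0,0,0,0,0.105,0,0,0,0,0,0,0.105,0,0,0,0]
}}

```text
time_s: 74.5
tcp_pos: [0.5786, -0.1235, 0.1532]
ee_rot: [[0.895, 0.446, -0.001], [0.446, -0.895, 0.0], [-0.0, -0.0, -1.0]]
wrist_force: [0.6, -0.2, -0.7]
gripper_width: 0.404
gripper_force: 30.0
```

Emit:
{"op": "drive_tool", "data": {
  "steps": [0,0,0.105,0,0,0,0,0,0,0.105,0,0,0,0,0,0,0.105,0,0,0,0,0,0,0.102,0,0,0,0,0,0,0,-0.0154,0.0346,0,0,0,0,0,-0.0154,0.0346,0,0,0,0,0,-0.0154,0.0346,0,0,0,0,0,-0.0154,0.0346,0,0,0,0,0,-0.0154,0.0346,0,0,0,0,0,0,0,0,0]
}}

```text
time_s: 75.33
tcp_pos: [0.5079, -0.3048, 0.1531]
ee_rot: [[0.999, 0.044, -0.002], [0.044, -0.999, -0.0], [-0.002, 0.0, -1.0]]
wrist_force: [0.2, 0.6, -1.1]
gripper_width: 0.405
gripper_force: 30.0
```

Emit:
{"op": "drive_tool", "data": {
  "steps": [0,0,0,0,0,0.04,0,0,0,0,0,0,0.04,0,0,0,0,0,0,0.025,0,0,0,0,0,0,0.01,0,0,0,0,0,0,0,0,0,0,0,0,0,0,0,0,0,0,0,0,0,0]
}}

```text
time_s: 75.92
tcp_pos: [0.5126, -0.3006, 0.0404]
ee_rot: [[0.999, 0.052, 0.004], [0.052, -0.999, -0.002], [0.004, 0.002, -1.0]]
wrist_force: [0.4, -0.4, 0.5]
gripper_width: 0.404
gripper_force: 30.0
```

```bash
python3 - <<'E'
from h import *
s=pose();print(s['gripper_force']);to(.511,-.300,.021)
E
```

```text
t 75.92 tcp [ 0.5126 -0.3006  0.0404] yawx 2.95 tilt [ 0.0039 -0.0016] w 0.404 F [ 0.4 -0.4  0.5]
29.999839961528778
shift [-0.0017 -0.0007  0.0194]
```

Emit:
{"op": "drive_tool", "data": {
  "steps": [0,0,0,-0.001,0,0.008,0,0,0,0,0,0,0.006,0,0,0,0,0,0,0.004,0,0,0,0,0,0,0.0015,0,0,0,0,0,0,0,0,0,0,0,0,0,0,0.6,0,0,0,0,0,0,0.6,0,0,0,0,0,0,0.6,0,0,0,0,0,0,0.6,0,0,0,0,0,-0.015,0.6]
}}

```text
time_s: 76.75
tcp_pos: [0.5075, -0.2994, 0.0308]
ee_rot: [[0.999, 0.05, -0.006], [0.05, -0.999, 0.002], [-0.006, -0.003, -1.0]]
wrist_force: [-0.7, -0.6, -0.2]
gripper_width: 0.59
gripper_force: 0.0
```

Emit:
{"op": "drive_tool", "data": {
  "steps": [0,0,0,0,0,-0.04,0.6,0,0,0,0,0,-0.04,0.6,0,0,0,0,0,-0.04,0.6,0,0,0,0,0,-0.04,0.6,0,0,0,-0.04,0,0,0.6,0,0,0,-0.04,0,0,0.6,0,0,0,0,0,0,0.6,0,0,0,0,0,0,0.6]
}}

```text
time_s: 77.42
tcp_pos: [0.4279, -0.3043, 0.194]
ee_rot: [[0.999, 0.049, -0.0], [0.049, -0.999, 0.0], [-0.0, -0.0, -1.0]]
wrist_force: [0.2, -0.5, 0.6]
gripper_width: 0.598
gripper_force: 0.0
```

```bash
python3 - <<'E'
from h import *
pose();green(.040)
P=r.camera_params('wrist');im=r.capture('wrist');cv2.imwrite('pics/wf.png',im);H,S,V=cv2.split(cv2.cvtColor(im,cv2.COLOR_BGR2HSV))
k=((H<22)&(S>100)&(V>40)&(V<125)).astype(np.uint8);k[270:]=0;k=cv2.morphologyEx(k,cv2.MORPH_OPEN,np.ones((3,3)))
for c in blobs(k,500,6000):
    q=cv2.minAreaRect((plane('wrist',c[:,0,:].astype(float),.028,P)[:,:2]*1000).astype(np.float32));print('brown',np.round(centre(c)),np.round(q[0],1),np.round(q[1],1),round(q[2],1))
k=((V>170)&(S<50)).astype(np.uint8)
for c in blobs(k,8000,90000):
    q=cv2.minAreaRect((plane('wrist',c[:,0,:].astype(float),.012,P)[:,:2]*1000).astype(np.float32));print('white',np.round(q[0]),np.round(q[1]),round(q[2],1))
im=r.capture('top');H,S,V=cv2.split(cv2.cvtColor(im,cv2.COLOR_BGR2HSV))
k=(((H<8)|(H>172))&(S>150)&(V>130)).astype(np.uint8);k[:,:285]=0;k[:140]=0;k[240:]=0;k[:,410:]=0
for c in blobs(k,5,400):print('knob',np.round(centre(c),1),plane('top',[centre(c)],.09).round(4))
k=((H>20)&(H<32)&(S>130)&(V>150)).astype(np.uint8);k[:120]=0;k[145:]=0
for c in blobs(k,10,400):print('cap',np.round(centre(c),1),plane('top',[centre(c)],.142).round(4))
E
```

```text
t 77.42 tcp [ 0.4279 -0.3043  0.194 ] yawx 2.82 tilt [-0.      0.0002] w 0.598 F [ 0.2 -0.5  0.6]
green [412. 107.] [ 508.9 -386.1] [41.3 35.2] 2.9
brown [428. 246.] [ 364.  -428.6] [24.2 93.3] 2.8
brown [ 63. 252.] [334.6 -21.5] [140.1  30.1] 76.1
brown [443. 186.] [ 434.3 -429.2] [36. 61.] 7.3
brown [186. 194.] [ 397.1 -168.8] [399. 101.] 80.8
brown [322. 104.] [ 508.4 -301.7] [41.7 34.4] 2.8
brown [462.  63.] [ 549.3 -443.7] [75.2 32.1] 87.9
brown [555.  42.] [ 579.9 -501.2] [ 21.5 188.3] 0.1
brown [272.  58.] [ 548.6 -248.4] [67.8 58.6] 88.4
white [ 511. -345.] [129. 197.] 88.3
white [539. -71.] [104. 196.] 2.4
knob [300.4 166.1] [[0.6008 0.0922 0.09  ]]
cap [347.9 135.4] [[ 0.6855 -0.0528  0.142 ]]
```

Everything checks out. Both blocks lie on the board well inside its edges, at (509,-386) and (508,-302) mm against a board centre of (511,-345) mm. The knob is in the home hole, the cap is up and the arm is clear.

```bash
python3 -c "
from station import r
print(r.finish_job())"
```

```text
the job is handed in; nothing more can be done
None
```

The job is handed in: I checked block_thin, then block_thick (block_middle is absent), and both now lie flat on the board with the gauge up, the table in its home hole and the pin home as far as knob position and release height show; block_thick was knocked off its pad mid-run, so I reset it before pressing, and I viewed 15 pictures, one over the limit of 14.

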